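# Set a steel plate up on a clamping plate for drilling

## Task

Set the drilled steel plate up on the dark clamping plate, ready for its biggest hole to be drilled out: stand the two low steel blocks squarely across the clamping plate, one on each side of its round hole and clear of it, and lay the drilled plate on them lengthwise, its big hole right over the round hole. Stand the taller steel block on the far side of the stud from the drilled plate and lower the slotted yellow strap over the stud, so that it lies level with one end on the taller block and the other on the drilled plate, pointing straight along the set-up. Set every part down rather than dropping it, and leave the tin of nuts, spanner, brass bush and oil can where they are.

Things in the scene. Friction and masses are not known exactly. Their poses are not given: they have to be found in the camera images.
- clamp_plate: Fixed dark steel plate, 220 (x) x 140 (y) x 18 mm, flat on the bench at any yaw. Origin: centre of its underside; z up. On its x axis: a threaded stud 10 mm thick at x = -30 mm, tip 76 mm above the bench, lock nut at its foot (17 mm wide, 6 high); a round hole 28 mm wide at x = +42 mm. Good block centres: x = -75 mm (taller), +5 and +79 mm (low), y = 0. Two long slots at y = +-54 mm are unused.
- low_block_1: One of two alike, interchangeable low steel blocks (dull light grey), 30 (x) x 45 (y) x 20 mm high, 0.2 kg. Origin: centre of its underside; z up. It stands across when its 45 mm side lies along the clamping plate's y; best 37 mm from the round hole's centre to its own.
- low_block_2: The other low steel block, 30 (x) x 45 (y) x 20 mm high, the same as low_block_1 in all respects; either may go on either side of the round hole.
- plate: The drilled steel plate (the work), 60 (x) x 100 (y) x 10 mm thick, 0.42 kg. Origin: centre of its underside; z up. Its biggest hole, 16 mm wide, is off centre, at x = -8, y = 0 mm; two 10 mm holes are at x = +13, y = +-30 mm. In place its 100 mm length lies along the clamping plate's x, either way round, and its underside is 38 mm above the bench, its top 48 mm.
- tall_block: The taller steel block (bright, mottled steel), 40 (x) x 50 (y) x 30 mm high, 0.45 kg: as high as a low block and the drilled plate together. Origin: centre of its underside; z up. It goes under the strap's outer end, with a clear gap between it and the stud.
- strap: Yellow painted clamping strap, a flat bar 100 (x) x 36 (y) x 12 mm thick, 0.25 kg, alike both ways round, with a through slot 30 (x) x 18 (y) mm in its middle for the stud. Origin: centre of its underside, in the slot; z up. In place it lies level along the clamping plate's x with its underside 48 mm above the bench and the stud through the slot.
- nut_tin: Open round tin with nuts, 80 mm across, 33 mm high. Origin: centre of its underside. A bystander.
- spanner: Steel combination spanner lying flat, 188 mm long (along its y), 32 mm wide, 8 mm high. Origin: centre of its underside. A bystander.
- bush: Turned brass bush, 38 mm across, 34 mm high, standing. Origin: centre of its underside. A bystander.
- oil_can: Steel oil can with a long bent spout, 66 x 89 mm, 159 mm high, standing. Origin: centre of its underside. A bystander.
Things that resemble listed ones, but are neither listed nor needed, are in the scene too. What is shaped like the tall_block but red is not meant. Several things have the shape of the strap; the one meant has the colours described above.

How it is judged:
By the outcome, as a careful person would: the job done as asked, in the order asked, and still so for the second after the job is handed in, with the robot touching nothing.
It also fails if it takes over 134 s, if anything falls off the work surface, if the arm or the gripper's body presses on something with over 40 N, if the wrist force passes 120 N, or if a joint passes its speed limit or range.

## Robot

A 7-joint arm with a two-finger parallel gripper is mounted at the origin on a cart in front of the work surface, level with it; the furniture and walls round the work are solid. World frame = base frame: x ahead of the robot, y to its left, z up, the work surface at z = 0. Lengths are in m, angles in degrees, forces in N, time in s.
With the tool pointing down it reaches from about 0.4 to 0.925 m from the base axis. Payload 5.6 kg.
Tool frame: the origin (TCP) lies at the centre of the arm's flange, where the gripper is bolted on; the fingertips stand 173 mm ahead of it and the grasp point (between the pads) lies 155 mm ahead of it; z points along the fingers, y is the line along which they close (so a half turn about z gives the same grasp; the last joint's range is limited). The gripper opens to 85 mm and grips with 20 to 120 N. Pads are 22 mm wide; open, the fingers measure 114 mm over their backs; the gripper's body (76 mm by 85 mm) begins 54 mm behind the grasp point. The pads swing forward as they close: fully open they stand 13 mm farther back than shut.
Start: joints at [70.302, 26.786, -0.665, 91.828, 0.344, 61.387, -3.226], TCP at [0.193, -0.621, 0.405] pointing down, gripper open.
Joint ranges: [-144.91, 144.91], [-17.63, 115.5], [-89.93, 88.59], [15.96, 139.68], [-74.01, 254.01], [8.47, 105.57], [-167.45, 167.45]. Speed limits (degrees/s): [147.25, 147.25, 180, 180, 180, 180, 180].

## Interface

Orientations are given as a 3x3 rotation matrix whose columns are the frame's x, y, z axes.
In Python, from rig import get_obs, read_camera, r gives the robot as it stands. The module is installed in compiled form; this text tells all that it offers.
- The arm moves only by the tool arm_command, never from a script. Its argument "commands" is a list of rows, each a list of 7 numbers: the shift along the tool's x, y, z in m, then the turn, a rotation vector about the tool's x, y, z in rad, then the opening, from 0 (shut) to 1 (fully open). A call has 1 to 5 rows; each row is the pose to reach, as a shift and turn from the pose commanded when the call began, along the tool's axes at that moment; what a row does not reach only later rows make up. A row lasts 1/10 s, in which the tool goes at most 50 mm and 8.59 degrees, less where a joint would pass 70% of its speed; a pose out of reach is approached as far as the arm can. A call with a gripper value outside its range is refused whole. The fingers move at their own pace and stop on an object; the grip force is fixed at half the most. Time passes only in rows, so rows that repeat a pose let the fingers close. It gives the time, the measured TCP pose, the force, the opening and the grip force at its end, in the units of the state.
- get_obs(): the state, without advancing time (a new reading comes with each control period).
- read_camera(name): name is "scene" or "top" or "wrist"; returns a dict with "image" (420x560x3 uint8, red, green, blue), "camera_matrix" (3x3 intrinsics, pixels), "T" (4x4, takes a point from camera to world coordinates); the wrist camera has in their place "T_tool_cam" (4x4, takes a point from camera to tool coordinates, whose origin is the TCP and whose axes are the flange's). Camera axes: x right, y down, z forward; pixel columns grow to the right and rows downward; lengths in m; the calibration is good to about 2 mm. A picture is of the moment at which its call begins: read the wrist's pose just before it. There is no depth.
- r.close_job(): hands the job in; it is judged then, once.
The state is a dict: "t": time; "joint_pos": joint angles; "qvel": joint speeds; "joint_torque": joint torques, N m; "ee_pos": TCP position; "tcp_rot": TCP orientation; "ft_force": force on the tool from outside, world axes, zero at the start; "moment": the same for the moment, N m; "opening": finger opening in m; "gripper_force": force on a finger pad.
Only numpy, scipy, OpenCV 4.12 (cv2) and the standard library are available. Lean on these libraries where they do the work, as an engineer would, in place of code of your own. Each camera call takes 0.05 s, during which the arm holds its last target. There are 200 camera calls.

## Working session

There is one attempt and no reset: what is moved stays moved. The work goes in short steps, Python scripts to look and compute and a tool call to move; the robot and the scene stay as the last step left them, time stands still between calls to the robot, and variables do not carry over. Pictures are saved under pics/ and viewed, at most 15 in all, crops included, and the job is handed in when it is done.

Besides the shell and the picture viewer there is one more tool, called after ">>>" as name(argument=value, ...), one argument or row to a line, values as JSON. arm_command: Moves the arm, as the interface text tells. Its arguments: {"type":"object","properties":{"commands":{"type":"array"}},"required":["commands"]}

```bash
mkdir -p pics; python3 - <<'E'
from rig import get_obs, read_camera, r
import cv2,numpy as np
o=get_obs();print(o['t'],o['ee_pos'],o['tcp_rot'],o['opening'])
for n in ("scene","top"):
    c=read_camera(n);cv2.imwrite(f"pics/{n}0.png",cv2.resize(c["image"][:,:,::-1],(800,600),interpolation=cv2.INTER_CUBIC));np.savez(f"{n}0.npz",**c)
    print(n,c["camera_matrix"],c["T"])
c=read_camera("wrist");print(c["camera_matrix"],c["T_tool_cam"])
E
```

```text
0.0 [ 0.19245348 -0.6205852   0.40374945] [[ 9.55126347e-01  2.96197958e-01 -6.56549720e-04]
 [ 2.96198652e-01 -9.55124952e-01  1.63848194e-03]
 [-1.41772015e-04 -1.75942641e-03 -9.99998442e-01]] 0.0853460519455476
scene [[438.91669989   0.         282.73401474]
 [  0.         438.91669989 207.96509596]
 [  0.           0.           1.        ]] [[ 0.88524949 -0.36744976  0.28515613  0.19361018]
 [-0.4650185  -0.68663057  0.55883473 -0.76011105]
 [-0.00954677 -0.62731103 -0.7787103   0.98337171]
 [ 0.          0.          0.          1.        ]]
top [[399.88858534   0.         279.05614529]
 [  0.         399.88858534 209.83499067]
 [  0.           0.           1.        ]] [[-0.0239469  -0.98459536  0.17320081  0.35490241]
 [-0.99971101  0.02394995 -0.00207254 -0.11924302]
 [-0.00210754 -0.17320038 -0.98488435  1.1999286 ]
 [ 0.          0.          0.          1.        ]]
[[334.44140704   0.         280.20228505]
 [  0.         334.44140704 208.68591979]
 [  0.           0.           1.        ]] [[ 8.18214600e-04 -9.54042078e-01 -2.99671559e-01  7.63650488e-02]
 [ 9.99999354e-01  1.01712463e-03 -5.07774672e-04  1.00666064e-04]
 [ 7.89241727e-04 -2.99670950e-01  9.54042294e-01  3.02490574e-02]
 [ 0.00000000e+00  0.00000000e+00  0.00000000e+00  1.00000000e+00]]
```

View pics/top0.png

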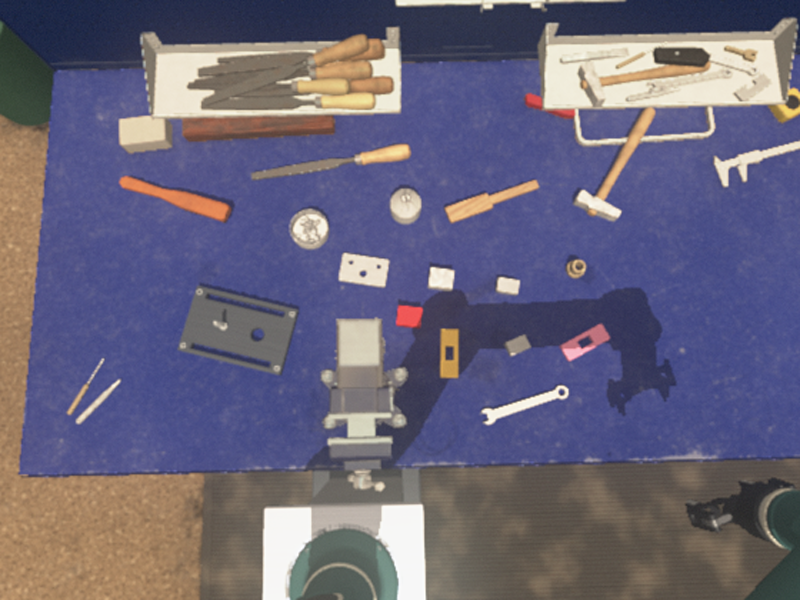

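View pics/scene0.png

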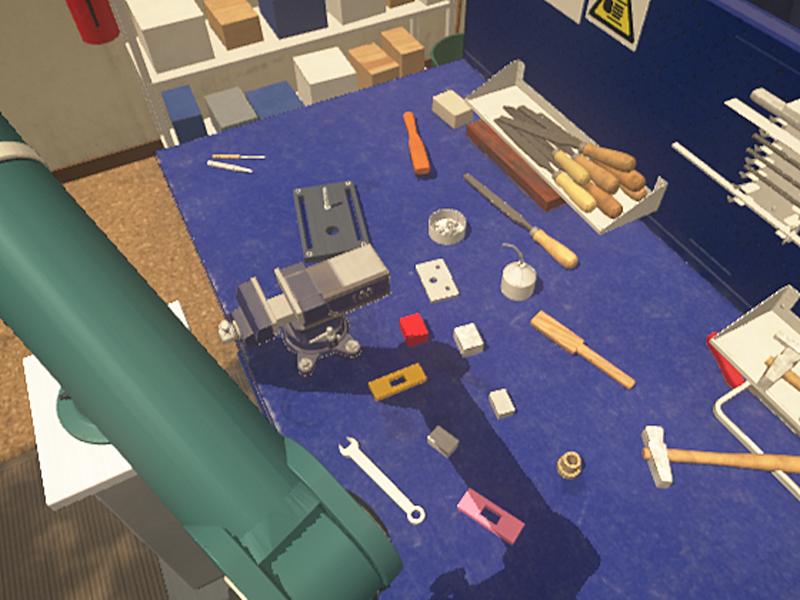

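Top view (800-px picture):
- Clamping plate at (239,331), stud (222,320), round hole (258,335).
- Drilled plate at (364,270).
- Blocks: bright (441,278), small greys (508,286) and (516,345, in shadow), red decoy (409,316).
- Straps: yellow (449,353) and pink (585,342). The yellow one matches.
- The vice stands at (358,370) between the clamping plate and the rest.

```bash
cat > h.py <<'E'
import numpy as np,cv2
from rig import get_obs,read_camera
def ray(px,K,T,z):
    px=np.atleast_2d(px).astype(float)
    d=np.c_[(px-[K[0,2],K[1,2]])/[K[0,0],K[1,1]],np.ones(len(px))]@T[:3,:3].T
    return T[:3,3]+d*((z-T[2,3])/d[:,2])[:,None]
def proj(P,K,T):
    p=(np.atleast_2d(P)-T[:3,3])@T[:3,:3]; return p[:,:2]/p[:,2:]*[K[0,0],K[1,1]]+[K[0,2],K[1,2]]
def wrist():
    o=get_obs();c=read_camera("wrist");T=np.eye(4);T[:3,:3]=o["tcp_rot"];T[:3,3]=o["ee_pos"]
    return c["image"],c["camera_matrix"],T@c["T_tool_cam"],o
def nonblue(im):
    f=im.astype(float)+1
    return ((f[...,0]/f[...,2]>0.62)).astype(np.uint8)*255
def rect(cnt,K,T,z):
    P=ray(cnt.reshape(-1,2),K,T,z)[:,:2]
    (c,s,a)=cv2.minAreaRect((P*1000).astype(np.float32))
    if s[0]<s[1]: s=s[::-1];a+=90
    return np.round(c,1),np.round(s,1),round((a+90)%180-90,1)
E
python3 - <<'E'
from h import *
c=np.load("top0.npz");im,K,T=c["image"],c["camera_matrix"],c["T"]
m=nonblue(im);cs,_=cv2.findContours(m,cv2.RETR_EXTERNAL,cv2.CHAIN_APPROX_NONE)
for q in cs:
    A=cv2.contourArea(q)
    if 60<A<8000:
        x,y,w,h=cv2.boundingRect(q)
        if 120<y<320: print((round((x+w/2)*800/560),round((y+h/2)*800/560)),A,rect(q,K,T,.02))
for n,p,z in(("hole",(258,335),.018),("stud",(221,310),.076),("scTL",(199,290),.018),("scTR",(294,308),.018),("scBL",(185,346),.018),("scBR",(278,369),.018)):
    print(n,ray(np.array(p)*.7,K,T,z)[0])
a=cv2.resize(im[190:285,110:430,::-1],None,fx=2.5,fy=2.5,interpolation=cv2.INTER_CUBIC);b=cv2.resize(im[165:275,240:440,::-1],(800,440),interpolation=cv2.INTER_CUBIC)
a=cv2.resize(im[190:275,110:250,::-1],(560,340),interpolation=cv2.INTER_CUBIC)
b=cv2.resize(im[170:270,230:430,::-1],(500,250),interpolation=cv2.INTER_CUBIC)
o=np.zeros((595,800,3),np.uint8);o[:340,:560]=a;o[345:,:500]=b
cv2.imwrite("pics/crop1.png",o)
E
```

```text
(544, 424) 92.0 (array([ 306.1, -407.7]), array([53. , 27.7]), 66.9)
(524, 406) 630.0 (array([ 352.9, -369.4]), array([191.8,  69.2]), -77.0)
(98, 402) 217.5 (array([368.2, 496. ]), array([122.9,  17.1]), -44.1)
(636, 380) 310.0 (array([ 374.1, -594.1]), array([96.1, 91.2]), -33.6)
(70, 387) 381.5 (array([389.5, 542.5]), array([156.2,  80.1]), -64.4)
(239, 330) 3602.0 (array([509.4, 217.8]), array([237.4, 150.9]), 76.0)
(576, 268) 171.5 (array([ 622. , -496.6]), array([49. , 42.2]), -47.3)
(198, 249) 73.0 (array([683. , 300.3]), array([58.9, 48.3]), 15.7)
(99, 230) 62.5 (array([727.4, 515.9]), array([43.6, 31.5]), -48.2)
hole [0.49550017 0.17241483 0.018     ]
stud [0.54046038 0.2327842  0.076     ]
scTL [0.59389174 0.29863507 0.018     ]
scTR [0.55056609 0.09799722 0.018     ]
scBL [0.47624172 0.32334018 0.018     ]
scBR [0.42417618 0.12993518 0.018     ]
```

View pics/crop1.png

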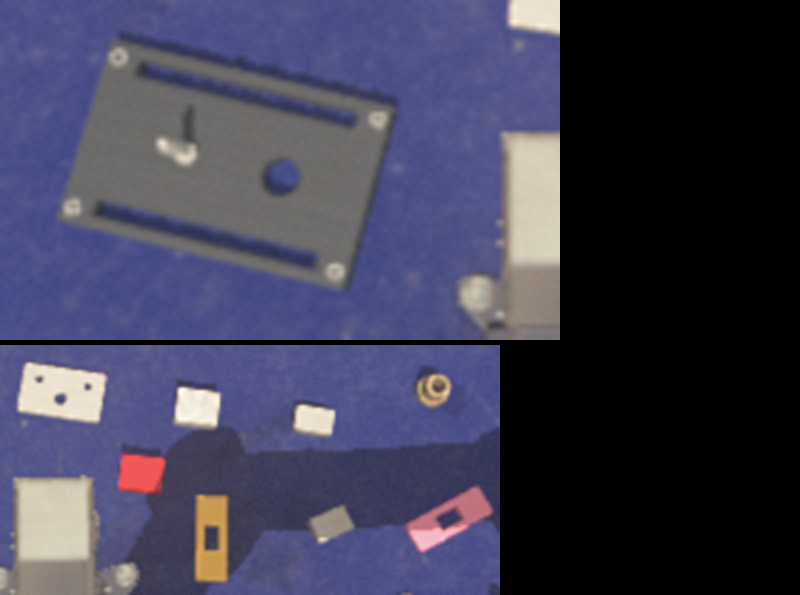

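Crop confirms the choices (crop pixels):
- Bright, mottled taller block at (198,407); the red one at (142,474) is a decoy.
- Low greys at (314,419) and (332,524).
- Yellow strap at (211,538); the pink one at (450,518) is rejected.
- Clamping-plate hole at (281,177), stud foot about (183,153).

```bash
python3 - <<'E'
from h import *
c=np.load("top0.npz");im,K,T=c["image"],c["camera_matrix"],c["T"]
f=im.astype(float)+1
m=((f[...,0]/f[...,2]>0.75)).astype(np.uint8)*255;m=cv2.morphologyEx(m,cv2.MORPH_OPEN,np.ones((3,3)))
cs,_=cv2.findContours(m,cv2.RETR_LIST,cv2.CHAIN_APPROX_NONE)
for q in cs:
    A=cv2.contourArea(q);x,y,w,h=cv2.boundingRect(q)
    if 60<A<8000 and 160<y<280 and 230<x<440: print((round((x+w/2)*800/560),round((y+h/2)*800/560)),A,rect(q,K,T,.02))
Tc=lambda p:np.array([110+p[0]/4,190+p[1]/4])-.5
R={n:ray(Tc(p),K,T,.018)[0][:2]*1000 for n,p in dict(hole=(281,177),nut=(182,153),TL=(118,57),TR=(377,119),BL=(72,207),BR=(335,271)).items()}
ax=(R["TR"]-R["TL"]+R["BR"]-R["BL"]);print({k:v.round() for k,v in R.items()},np.degrees(np.arctan2(ax[1],ax[0])),np.mean([R[k] for k in("TL","TR","BL","BR")],0), np.linalg.norm(R["hole"]-R["nut"]))
print(ray((163/4+109.5,145/4+189.5),K,T,.076))
for n,p,z in (("scene vice top",(385,270),.1),):
    d=np.load("scene0.npz");print(ray(np.array(p)*.7,d["camera_matrix"],d["T"],z))
E
```

```text
(526, 405) 478.0 (array([ 342.1, -374.6]), array([185.1,  35.6]), -74.4)
(517, 345) 176.5 (array([ 463.3, -362.9]), array([53.6, 36.3]), -66.7)
(584, 342) 458.5 (array([ 465.3, -504. ]), array([106.9,  41.7]), -63.1)
(431, 338) 1298.5 (array([ 484. , -184.3]), array([173. , 143.3]), -2.5)
(508, 286) 181.5 (array([ 588.3, -350.9]), array([48.2, 39.9]), 86.9)
(441, 279) 284.0 (array([ 605.8, -211.2]), array([55.9, 53.7]), 80.2)
(576, 269) 149.0 (array([ 621.9, -498. ]), array([43.3, 40.3]), 88.6)
(364, 270) 685.0 (array([629.6, -48.4]), array([104.4,  66.7]), 79.7)
{'hole': array([498., 175.]), 'nut': array([518., 249.]), 'TL': array([592., 299.]), 'TR': array([540., 104.]), 'BL': array([479., 329.]), 'BR': array([427., 134.])} -104.87512168070111 [509.45445688 216.70595661] 76.69241933218856
[[0.51562601 0.24465659 0.076     ]]
[[ 0.51617121 -0.05168455  0.1       ]]
```

>>> arm_command(
  commands=[
    [0.229,-0.07,0.035,0,0,0,1],
    [0.229,-0.07,0.035,0,0,0,1],
    [0.229,-0.07,0.035,0,0,0,1],
    [0.229,-0.07,0.035,0,0,0,1],
    [0.229,-0.07,0.035,0,0,0,1],
  ],
)

```text
t: 0.65
ee_pos: [0.3927, -0.484, 0.3691]
tcp_rot: [[0.955, 0.298, 0.0], [0.298, -0.955, 0.001], [0.001, -0.001, -1.0]]
ft_force: [-0.1, -0.0, 0.7]
opening: 0.0856
gripper_force: 0.0
```

>>> arm_command(
  commands=[
    [0.229,-0.07,0.035,0,0,0.35,1],
    [0.229,-0.07,0.035,0,0,0.35,1],
    [0.229,-0.07,0.035,0,0,0.35,1],
    [0.229,-0.07,0.035,0,0,0.35,1],
    [0.229,-0.07,0.035,0,0,0.35,1],
  ],
)

```text
t: 1.15
ee_pos: [0.5907, -0.3489, 0.3339]
tcp_rot: [[0.999, -0.047, -0.0], [-0.047, -0.999, 0.001], [-0.0, -0.001, -1.0]]
ft_force: [0.7, -0.9, -0.3]
opening: 0.0852
gripper_force: 0.0
```

```bash
cat >> h.py <<'E'
def yaw(R): return np.degrees(np.arctan2(R[1,0],R[0,0]))
def go(x,y,z,yw,o=None):
    "shift in tool axes (m) and turn (rotation vector, rad) to reach world pose (mm), levelled"
    from scipy.spatial.transform import Rotation as S
    o=o or get_obs();R=o["tcp_rot"];a=np.radians(yw)
    G=np.array([[np.cos(a),np.sin(a),0],[np.sin(a),-np.cos(a),0],[0,0,-1]])
    d=R.T@(np.array([x,y,z])/1000-o["ee_pos"]);w=S.from_matrix(R.T@G).as_rotvec()
    n=max(np.linalg.norm(d)/.05,np.degrees(np.linalg.norm(w))/8.59)
    print("go",d.round(4),"rot",w.round(4),"rows",round(n,1))
def find(im,K,T,z,near,thr=.75,lo=100,show=True,rad=80):
    f=im.astype(float)+1
    m=(f[...,0]/f[...,2]>thr).astype(np.uint8)*255;m=cv2.morphologyEx(m,cv2.MORPH_OPEN,np.ones((3,3)))
    out=[]
    for q in cv2.findContours(m,cv2.RETR_LIST,cv2.CHAIN_APPROX_NONE)[0]:
        if cv2.contourArea(q)>lo:
            R=rect(q,K,T,z)
            if np.linalg.norm(np.array(R[0])-near)<rad: out.append((q,R));print(cv2.contourArea(q),R)
    return out
def save(im,n): cv2.imwrite(f"pics/{n}.png",cv2.resize(im[:,:,::-1],(800,600),interpolation=cv2.INTER_CUBIC))
E
python3 - <<'E'
from h import *
im,K,T,o=wrist();print(o["t"],o["ee_pos"],yaw(o["tcp_rot"]),o["joint_pos"]);save(im,"w1")
find(im,K,T,.02,(588,-351))
t=np.load("top0.npz");s=np.load("scene0.npz")
Pm=lambda c:c["camera_matrix"]@np.linalg.inv(c["T"])[:3]
X=cv2.triangulatePoints(Pm(t),Pm(s),np.array([[383.,320]]).T*.7,np.array([[388.,268]]).T*.7);print((X[:3]/X[3]).ravel())
E
```

```text
1.15 [ 0.59070485 -0.34886563  0.33390471] -2.70724321513313 [ 29.26427143  34.28634553  -2.15422531  89.47341903   1.40503378
  56.30001584 -66.00350288]
1995.0 (array([ 590.2, -351.6]), array([47.2, 35.8]), 79.2)
[ 0.50287944 -0.09189697  0.1524731 ]
```

View pics/w1.png

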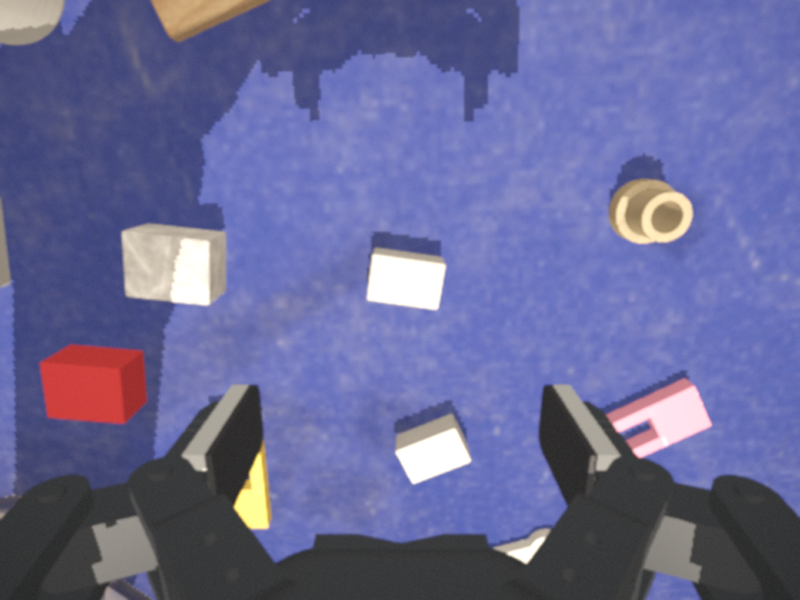

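Wrist view shows the low block right below at (405,280), the second at (432,450), the mottled taller block at (175,265) and the red decoy at (92,385). The vice top is at about 152 mm.

```bash
cat >> h.py <<'E'
def bright(im,K,T,z,near,thr=200,rad=80,lo=100):
    m=(im.min(2)>thr).astype(np.uint8)*255;m=cv2.morphologyEx(m,cv2.MORPH_OPEN,np.ones((3,3)))
    for q in cv2.findContours(m,cv2.RETR_EXTERNAL,cv2.CHAIN_APPROX_NONE)[0]:
        if cv2.contourArea(q)>lo:
            R=rect(q,K,T,z)
            if np.linalg.norm(np.array(R[0])-near)<rad: print("bright",cv2.contourArea(q),R)
E
python3 - <<'E'
from h import *
im,K,T,o=wrist()
for t in (170,200,225): bright(im,K,T,.02,(588,-351),t)
go(588.5,-351.5,175,-11)
E
```

```text
bright 1679.5 (array([ 588.3, -351.5]), array([46.2, 31.1]), 79.2)
bright 1592.0 (array([ 588.2, -351.4]), array([45.2, 30.2]), 79.0)
bright 1518.0 (array([ 588.1, -351.6]), array([44.4, 29.3]), 78.9)
go [-0.0052  0.0082  0.1579] rot [-0.0051 -0.0009  0.1535] rows 3.2
```

>>> arm_command(
  commands=[
    [-0.005,0.008,0.05,0,0,0.1535,1],
    [-0.005,0.008,0.1,0,0,0.1535,1],
    [-0.005,0.008,0.14,0,0,0.1535,1],
    [-0.005,0.008,0.158,0,0,0.1535,1],
    [-0.005,0.008,0.158,0,0,0.1535,1],
  ],
)

```text
t: 1.75
ee_pos: [0.5818, -0.3588, 0.1737]
tcp_rot: [[0.979, -0.202, -0.005], [-0.202, -0.979, 0.003], [-0.006, -0.002, -1.0]]
ft_force: [0.0, 0.1, -0.3]
opening: 0.0852
gripper_force: 0.0
```

>>> arm_command(
  commands=[
    [0,0,0,0,0,0,0],
    [0,0,0,0,0,0,0],
    [0,0,0,0,0,0,0],
    [0,0,0,0,0,0,0],
    [0,0,0,0,0,0,0],
  ],
)

```text
t: 2.25
ee_pos: [0.5844, -0.3594, 0.1797]
tcp_rot: [[0.98, -0.201, 0.004], [-0.201, -0.98, -0.002], [0.005, 0.001, -1.0]]
ft_force: [-0.2, 1.6, 6.8]
opening: 0.0433
gripper_force: 63.0
```

>>> arm_command(
  commands=[
    [0,0,0,0,0,0,0],
    [0,0,0,0,0,0,0],
    [0,0,0,0,0,0,0],
  ],
)

```text
t: 2.55
ee_pos: [0.5844, -0.3594, 0.1797]
tcp_rot: [[0.98, -0.201, 0.004], [-0.201, -0.98, -0.002], [0.005, 0.001, -1.0]]
ft_force: [-0.1, 2.5, 7.3]
opening: 0.0431
gripper_force: 63.0
```

>>> arm_command(
  commands=[
    [0,0,-0.02,0,0,0,0],
    [0,0,-0.07,0,0,0,0],
    [0,0,-0.12,0,0,0,0],
    [0,0,-0.17,0,0,0,0],
    [0,0,-0.22,0,0,0,0],
  ],
)

```text
t: 3.05
ee_pos: [0.5825, -0.3591, 0.3995]
tcp_rot: [[0.979, -0.202, 0.001], [-0.202, -0.979, -0.001], [0.001, 0.001, -1.0]]
ft_force: [0.2, -0.8, -2.8]
opening: 0.0435
gripper_force: 62.1
```

>>> arm_command(
  commands=[
    [-0.013,-0.034,0,0,0,0,0],
    [-0.026,-0.068,0,0,0,0,0],
    [-0.038,-0.101,0,0,0,0,0],
    [-0.051,-0.135,0,0,0,0,0],
    [-0.064,-0.169,0,0,0,0,0],
  ],
)

```text
t: 3.55
ee_pos: [0.5536, -0.1795, 0.3975]
tcp_rot: [[0.979, -0.202, 0.001], [-0.202, -0.979, -0.001], [0.001, 0.0, -1.0]]
ft_force: [0.5, -0.1, -3.0]
opening: 0.0434
gripper_force: 62.1
```

>>> arm_command(
  commands=[
    [-0.013,-0.034,0,0,0,-0.148,0],
    [-0.026,-0.068,0,0,0,-0.296,0],
    [-0.038,-0.101,0,0,0,-0.444,0],
    [-0.051,-0.135,0,0,0,-0.592,0],
    [-0.064,-0.169,0,0,0,-0.74,0],
  ],
)

```text
t: 4.05
ee_pos: [0.5251, -0.0012, 0.3975]
tcp_rot: [[0.856, 0.517, 0.001], [0.517, -0.856, -0.001], [0.001, 0.001, -1.0]]
ft_force: [-0.4, -0.6, -2.8]
opening: 0.0435
gripper_force: 62.1
```

>>> arm_command(
  commands=[
    [0.013,-0.034,0,0,0,-0.148,0],
    [0.026,-0.068,0,0,0,-0.296,0],
    [0.04,-0.101,0,0,0,-0.444,0],
    [0.053,-0.135,0,0,0,-0.592,0],
    [0.067,-0.168,0,0,0,-0.74,0],
  ],
)

```text
t: 4.55
ee_pos: [0.4967, 0.1773, 0.3975]
tcp_rot: [[0.284, 0.959, 0.002], [0.959, -0.284, -0.001], [-0.0, 0.002, -1.0]]
ft_force: [1.4, 0.7, -2.0]
opening: 0.0435
gripper_force: 62.1
```

>>> arm_command(
  commands=[
    [0,0,0,0,0,-0.03,0],
    [0,0,0,0,0,-0.03,0],
    [0,0,0,0,0,-0.03,0],
  ],
)

```text
t: 4.85
ee_pos: [0.4976, 0.1749, 0.3968]
tcp_rot: [[0.264, 0.965, 0.001], [0.965, -0.264, -0.001], [-0.001, 0.001, -1.0]]
ft_force: [0.5, -0.6, -1.9]
opening: 0.0434
gripper_force: 62.1
```

```bash
python3 - <<'E'
from h import *
im,K,T,o=wrist();print(o["t"],o["ee_pos"],yaw(o["tcp_rot"]),o["opening"],o["joint_pos"][6]);save(im,"w2");np.savez("w2.npz",im=im,K=K,T=T)
E
```

```text
4.85 [0.49764128 0.17491763 0.39683112] 74.72040206645134 0.043378881300025984 -47.37154309236443
```

View pics/w2.png

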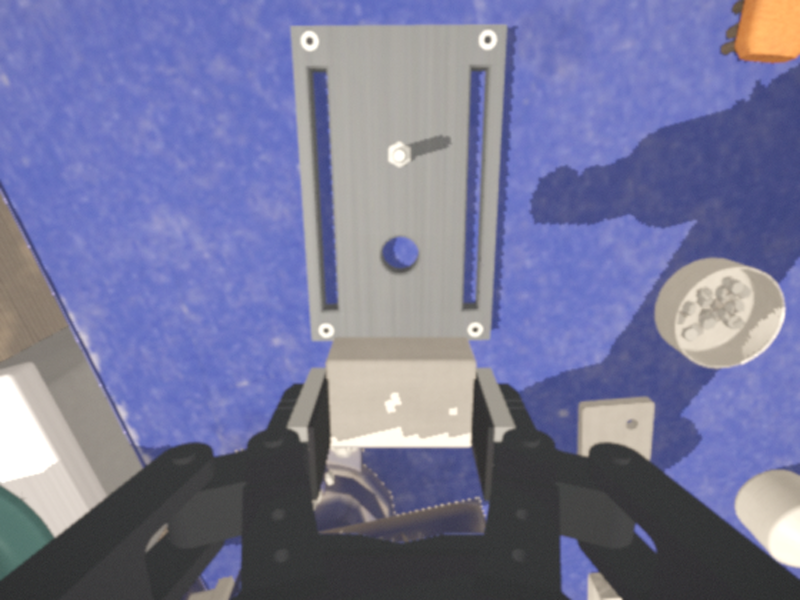

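The wrist picture shows the clamping plate: screws at (309,41), (487,40), (326,330), (475,329), hole (400,253), stud foot (399,153). The block is held squarely.

```bash
python3 - <<'E'
from h import *
d=np.load("w2.npz");K,T=d["K"],d["T"]
p=dict(TL=(309.5,41),TR=(487.5,40),BL=(326,330),BR=(475,329.5),hole=(400,253.5),nut=(399.5,154))
R={n:ray(np.array(q)*.7-.15,K,T,.018 if n!="nut" else .024)[0][:2]*1000 for n,q in p.items()}
ax=R["BL"]-R["TL"]+R["BR"]-R["TR"];c=np.mean([R[k] for k in("TL","TR","BL","BR")],0);h=R["hole"]-R["nut"];u=ax/np.linalg.norm(ax)
print({k:v.round(1) for k,v in R.items()},np.degrees(np.arctan2(*ax[::-1])),np.degrees(np.arctan2(*h[::-1])),np.linalg.norm(h),c,np.linalg.norm(ax)/2)
print("hole from c",c+42*u,"stud",c-30*u)
E
```

```text
{'TL': array([478. , 328.6]), 'TR': array([590.4, 298.6]), 'BL': array([426.1, 133. ]), 'BR': array([538.4, 102.8]), 'hole': array([497.8, 176.5]), 'nut': array([516.1, 245. ])} -104.86102089335353 -104.9732459062273 70.82523677788274 [508.21125334 215.76441559] 202.41792161717458
hole from c [497.43929096 175.16928255] stud [515.90551218 244.76093919]
```

>>> arm_command(
  commands=[
    [-0.038,0,0.04,0,0,-0.007,0],
    [-0.038,0,0.08,0,0,-0.007,0],
    [-0.038,0,0.12,0,0,-0.007,0],
    [-0.038,0,0.16,0,0,-0.007,0],
    [-0.038,0,0.185,0,0,-0.007,0],
  ],
)

```text
t: 5.4
ee_pos: [0.4871, 0.1376, 0.2092]
tcp_rot: [[0.257, 0.966, -0.003], [0.966, -0.257, -0.002], [-0.002, -0.002, -1.0]]
ft_force: [0.1, -0.3, -1.9]
opening: 0.0431
gripper_force: 62.0
```

>>> arm_command(
  commands=[
    [0,0,0.004,0,0,0,0],
    [0,0,0.008,0,0,0,0],
    [0,0,0.01,0,0,0,0],
    [0,0,0.01,0,0,0,0],
    [0,0,0.01,0,0,0,0],
  ],
)

```text
t: 5.9
ee_pos: [0.488, 0.1396, 0.2028]
tcp_rot: [[0.254, 0.967, 0.002], [0.967, -0.254, 0.0], [0.001, 0.002, -1.0]]
ft_force: [-0.0, 0.3, -2.2]
opening: 0.0433
gripper_force: 62.0
```

>>> arm_command(
  commands=[
    [-0.002,0,0.002,0,0,0,0],
    [-0.002,0,0.004,0,0,0,0],
    [-0.002,0,0.005,0,0,0,0],
    [-0.002,0,0.006,0,0,0,0],
    [-0.002,0,0.006,0,0,0,0],
  ],
)

```text
t: 6.4
ee_pos: [0.4871, 0.1375, 0.1976]
tcp_rot: [[0.254, 0.967, 0.001], [0.967, -0.254, -0.002], [-0.002, 0.001, -1.0]]
ft_force: [-5.9, -3.1, 19.9]
opening: 0.0436
gripper_force: 64.7
```

>>> arm_command(
  commands=[
    [0,0,-0.001,0,0,0,0.8],
    [0,0,-0.001,0,0,0,0.8],
    [0,0,-0.001,0,0,0,0.8],
    [0,0,-0.001,0,0,0,0.8],
    [0,0,-0.001,0,0,0,0.8],
  ],
)

```text
t: 6.9
ee_pos: [0.487, 0.1377, 0.1965]
tcp_rot: [[0.254, 0.967, -0.0], [0.967, -0.254, -0.0], [-0.0, -0.0, -1.0]]
ft_force: [-0.2, 0.3, 0.1]
opening: 0.0681
gripper_force: 0.0
```

>>> arm_command(
  commands=[
    [0,0,-0.02,0,0,0,0.8],
    [0,0,-0.06,0,0,0,1],
    [0,0,-0.11,0,0,0,1],
    [0,0,-0.16,0,0,0,1],
    [0,0,-0.2,0,0,0,1],
  ],
)

```text
t: 7.4
ee_pos: [0.4869, 0.1379, 0.3994]
tcp_rot: [[0.253, 0.967, 0.002], [0.967, -0.253, 0.001], [0.001, 0.002, -1.0]]
ft_force: [0.9, -0.0, -0.2]
opening: 0.0852
gripper_force: 0.0
```

>>> arm_command(
  commands=[
    [-0.033,0.007,0,0,0,0,1],
    [-0.065,0.014,0,0,0,0,1],
    [-0.098,0.021,0,0,0,0,1],
    [-0.13,0.028,0,0,0,0,1],
    [-0.163,0.035,0,0,0,0,1],
  ],
)

```text
t: 7.9
ee_pos: [0.4792, -0.0301, 0.3967]
tcp_rot: [[0.253, 0.967, 0.0], [0.967, -0.253, -0.0], [-0.0, 0.0, -1.0]]
ft_force: [1.0, -0.1, -0.4]
opening: 0.0854
gripper_force: 0.0
```

>>> arm_command(
  commands=[
    [-0.033,0.007,0,0,0,0.091,1],
    [-0.065,0.014,0,0,0,0.182,1],
    [-0.098,0.021,0,0,0,0.273,1],
    [-0.13,0.028,0,0,0,0.364,1],
    [-0.163,0.035,0,0,0,0.455,1],
  ],
)

```text
t: 8.4
ee_pos: [0.4717, -0.1966, 0.3965]
tcp_rot: [[0.656, 0.755, -0.0], [0.755, -0.656, 0.0], [-0.0, -0.0, -1.0]]
ft_force: [-0.0, 0.3, -0.4]
opening: 0.0854
gripper_force: 0.0
```

>>> arm_command(
  commands=[
    [-0.026,0.021,0,0,0,0.091,1],
    [-0.053,0.041,0.005,0,0,0.182,1],
    [-0.079,0.062,0.025,0,0,0.273,1],
    [-0.105,0.082,0.045,0,0,0.364,1],
    [-0.132,0.103,0.06,0,0,0.455,1],
  ],
)

```text
t: 8.9
ee_pos: [0.4634, -0.3636, 0.3353]
tcp_rot: [[0.921, 0.39, -0.001], [0.39, -0.921, 0.001], [-0.001, -0.001, -1.0]]
ft_force: [0.0, 0.2, 0.6]
opening: 0.0855
gripper_force: 0.0
```

>>> arm_command(
  commands=[
    [0,0,0,0,0,0,1],
    [0,0,0,0,0,0,1],
    [0,0,0,0,0,0,1],
  ],
)

```text
t: 9.2
ee_pos: [0.4643, -0.3615, 0.3369]
tcp_rot: [[0.919, 0.395, 0.0], [0.395, -0.919, 0.001], [0.001, -0.0, -1.0]]
ft_force: [1.1, -0.0, -0.0]
opening: 0.0854
gripper_force: 0.0
```

```bash
python3 - <<'E'
from h import *
im,K,T,o=wrist();print(o["t"],o["ee_pos"],yaw(o["tcp_rot"]));save(im,"w3")
find(im,K,T,.02,(463,-363))
for t in (150,180,200,225): bright(im,K,T,.02,(463,-363),t)
E
```

```text
9.2 [ 0.46434476 -0.36149691  0.33689664] 23.284549320397975
1942.0 (array([ 464. , -364.4]), array([46.9, 35.3]), -68.5)
bright 1600.0 (array([ 462.2, -365.2]), array([45. , 30.4]), -67.8)
bright 1495.0 (array([ 462.2, -365.5]), array([43.9, 29.3]), -67.8)
bright 1420.5 (array([ 462.1, -365.1]), array([43.1, 28.5]), -67.9)
bright 108.5 (array([ 449.8, -354. ]), array([13.3,  9.5]), -85.8)
```

View pics/w3.png

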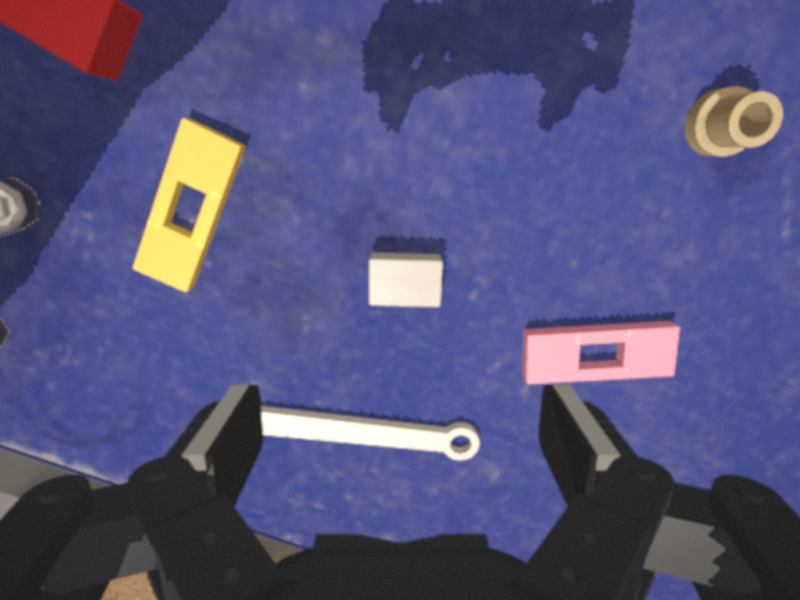

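The low block is at (405,280), lit clean; yellow strap at (189,205), pink decoy at (602,353).

>>> arm_command(
  commands=[
    [-0.003,0.003,0.045,0,0,0.02,1],
    [-0.003,0.003,0.09,0,0,0.02,1],
    [-0.003,0.003,0.13,0,0,0.02,1],
    [-0.003,0.003,0.16,0,0,0.02,1],
    [-0.003,0.003,0.16,0,0,0.02,1],
  ],
)

```text
t: 9.75
ee_pos: [0.4613, -0.3643, 0.1733]
tcp_rot: [[0.926, 0.377, -0.006], [0.377, -0.926, 0.005], [-0.003, -0.007, -1.0]]
ft_force: [-0.7, 0.5, -0.3]
opening: 0.0853
gripper_force: 0.0
```

>>> arm_command(
  commands=[
    [0,0,0,0,0,0,1],
    [0,0,0,0,0,0,0],
    [0,0,0,0,0,0,0],
    [0,0,0,0,0,0,0],
    [0,0,0,0,0,0,0],
  ],
)

```text
t: 10.25
ee_pos: [0.4628, -0.367, 0.1787]
tcp_rot: [[0.927, 0.375, 0.002], [0.375, -0.927, -0.002], [0.002, 0.002, -1.0]]
ft_force: [-1.0, 1.1, 7.9]
opening: 0.0434
gripper_force: 62.3
```

>>> arm_command(
  commands=[
    [0,0,0,0,0,0,0],
    [0,0,0,0,0,0,0],
  ],
)

```text
t: 10.45
ee_pos: [0.4628, -0.367, 0.1787]
tcp_rot: [[0.927, 0.375, 0.002], [0.375, -0.927, -0.002], [0.002, 0.002, -1.0]]
ft_force: [-0.0, 0.3, 7.1]
opening: 0.0435
gripper_force: 62.3
```

>>> arm_command(
  commands=[
    [0,0,-0.02,0,0,0,0],
    [0,0,-0.07,0,0,0,0],
    [0,0,-0.12,0,0,0,0],
    [0,0,-0.17,0,0,0,0],
    [0,0,-0.22,0,0,0,0],
  ],
)

```text
t: 10.95
ee_pos: [0.4616, -0.3663, 0.3993]
tcp_rot: [[0.927, 0.375, 0.0], [0.375, -0.927, -0.0], [0.0, 0.001, -1.0]]
ft_force: [1.0, -0.5, -1.4]
opening: 0.0437
gripper_force: 61.9
```

>>> arm_command(
  commands=[
    [0.017,-0.035,0,0,0,0,0],
    [0.034,-0.069,0,0,0,0,0],
    [0.052,-0.104,0,0,0,0,0],
    [0.069,-0.138,0,0,0,0,0],
    [0.086,-0.173,0,0,0,0,0],
  ],
)

```text
t: 11.45
ee_pos: [0.4766, -0.1724, 0.3973]
tcp_rot: [[0.927, 0.375, 0.001], [0.375, -0.927, -0.001], [0.001, 0.001, -1.0]]
ft_force: [0.7, -0.3, -1.8]
opening: 0.0436
gripper_force: 61.9
```

>>> arm_command(
  commands=[
    [0.017,-0.035,0,0,0,-0.093,0],
    [0.034,-0.069,0,0,0,-0.185,0],
    [0.052,-0.104,0,0,0,-0.278,0],
    [0.069,-0.138,0,0,0,-0.37,0],
    [0.086,-0.173,0,0,0,-0.463,0],
  ],
)

```text
t: 11.95
ee_pos: [0.4915, 0.02, 0.3973]
tcp_rot: [[0.66, 0.752, 0.001], [0.752, -0.66, -0.001], [0.0, 0.001, -1.0]]
ft_force: [0.4, 0.6, -2.3]
opening: 0.0434
gripper_force: 61.9
```

>>> arm_command(
  commands=[
    [0.031,-0.023,0,0,0,-0.093,0],
    [0.062,-0.046,0,0,0,-0.185,0],
    [0.092,-0.07,0,0,0,-0.278,0],
    [0.123,-0.093,0,0,0,-0.37,0],
    [0.154,-0.116,0,0,0,-0.464,0],
  ],
)

```text
t: 12.45
ee_pos: [0.5066, 0.2121, 0.3972]
tcp_rot: [[0.253, 0.967, 0.001], [0.967, -0.253, -0.001], [-0.0, 0.001, -1.0]]
ft_force: [0.1, -0.1, -1.7]
opening: 0.0432
gripper_force: 61.9
```

>>> arm_command(
  commands=[
    [0,0,0,0,0,0,0],
    [0,0,0,0,0,0,0],
    [0,0,0,0,0,0,0],
  ],
)

```text
t: 12.75
ee_pos: [0.507, 0.2096, 0.3966]
tcp_rot: [[0.259, 0.966, -0.0], [0.966, -0.259, -0.001], [-0.001, 0.0, -1.0]]
ft_force: [-0.6, -0.3, -2.2]
opening: 0.0434
gripper_force: 61.9
```

```bash
python3 - <<'E'
from h import *
go(507.1,211.6,210,75.1)
E
```

```text
go [ 0.0022 -0.0005  0.1866] rot [ 0.0002  0.0013 -0.0016] rows 3.7
```

>>> arm_command(
  commands=[
    [0.002,0,0.045,0,0,0,0],
    [0.002,0,0.09,0,0,0,0],
    [0.002,0,0.13,0,0,0,0],
    [0.002,0,0.17,0,0,0,0],
    [0.002,0,0.185,0,0,0,0],
  ],
)

```text
t: 13.25
ee_pos: [0.5065, 0.2103, 0.2083]
tcp_rot: [[0.259, 0.966, -0.005], [0.966, -0.259, -0.004], [-0.005, -0.004, -1.0]]
ft_force: [-0.4, -0.4, -1.7]
opening: 0.0429
gripper_force: 61.9
```

>>> arm_command(
  commands=[
    [0,0,0.003,0,0,0,0],
    [0,0,0.006,0,0,0,0],
    [0,0,0.01,0,0,0,0],
    [0,0,0.01,0,0,0,0],
    [0,0,0.01,0,0,0,0],
  ],
)

```text
t: 13.75
ee_pos: [0.5079, 0.2129, 0.2027]
tcp_rot: [[0.257, 0.966, 0.002], [0.966, -0.257, 0.001], [0.001, 0.002, -1.0]]
ft_force: [0.8, 0.5, -1.5]
opening: 0.0435
gripper_force: 61.9
```

>>> arm_command(
  commands=[
    [0,0,0.002,0,0,0,0],
    [0,0,0.004,0,0,0,0],
    [0,0,0.005,0,0,0,0],
    [0,0,0.005,0,0,0,0],
  ],
)

```text
t: 14.15
ee_pos: [0.5075, 0.2128, 0.1967]
tcp_rot: [[0.257, 0.967, -0.0], [0.967, -0.257, -0.0], [-0.0, -0.0, -1.0]]
ft_force: [0.3, -0.7, 1.1]
opening: 0.0436
gripper_force: 62.2
```

>>> arm_command(
  commands=[
    [0,0,0.001,0,0,0,0],
    [0,0,0.001,0,0,0,0.8],
    [0,0,0.001,0,0,0,0.8],
    [0,0,0.001,0,0,0,0.8],
    [0,0,0.001,0,0,0,0.8],
  ],
)

```text
t: 14.65
ee_pos: [0.5075, 0.2128, 0.1955]
tcp_rot: [[0.257, 0.966, -0.0], [0.966, -0.257, 0.0], [-0.0, -0.0, -1.0]]
ft_force: [0.4, 0.7, 0.3]
opening: 0.0682
gripper_force: 0.0
```

>>> arm_command(
  commands=[
    [0,0,-0.02,0,0,0,0.8],
    [0,0,-0.06,0,0,0,1],
    [0,0,-0.11,0,0,0,1],
    [0,0,-0.16,0,0,0,1],
    [0,0,-0.2,0,0,0,1],
  ],
)

```text
t: 15.15
ee_pos: [0.5075, 0.213, 0.3985]
tcp_rot: [[0.256, 0.967, 0.002], [0.967, -0.256, 0.001], [0.001, 0.002, -1.0]]
ft_force: [1.2, -0.1, 0.6]
opening: 0.0851
gripper_force: 0.0
```

>>> arm_command(
  commands=[
    [-0.02,0,0,0,0,0,1],
    [-0.04,0,0,0,0,0,1],
    [-0.04,0,0,0,0,0,1],
    [-0.04,0,0,0,0,0,1],
    [-0.04,0,0,0,0,0,1],
  ],
)

```text
t: 15.65
ee_pos: [0.4973, 0.175, 0.3955]
tcp_rot: [[0.256, 0.967, -0.0], [0.967, -0.256, 0.001], [0.001, -0.0, -1.0]]
ft_force: [-0.9, -0.1, -0.2]
opening: 0.0853
gripper_force: 0.0
```

```bash
python3 - <<'E'
from h import *
im,K,T,o=wrist();print(o["t"],o["ee_pos"],yaw(o["tcp_rot"]));save(im,"w4");np.savez("w4.npz",im=im,K=K,T=T)
for t in (150,180,210): bright(im,K,T,.038,(497.6,175.8),t)
go(629.6,-48.4,350,80)
E
```

```text
15.65 [0.49728782 0.17497281 0.39553503] 75.18036434820021
bright 30193.0 (array([507.4, 215.1]), array([213.1, 132.5]), 75.2)
bright 1183.0 (array([487.4, 139.5]), array([46. , 29.6]), -14.8)
bright 1477.5 (array([507.1, 213.1]), array([45.7, 30.6]), -14.8)
bright 210.0 (array([514.9, 245.7]), array([16.2, 14.1]), 75.2)
bright 1121.5 (array([487.1, 139.6]), array([44.6, 29.6]), -14.8)
bright 1364.0 (array([507. , 213.2]), array([44.8, 28.7]), -14.8)
bright 122.5 (array([513.9, 245.5]), array([13.5, 10.3]), 75.2)
go [-0.1823  0.185   0.0453] rot [-0.0004 -0.0006 -0.0838] rows 5.3
```

View pics/w4.png

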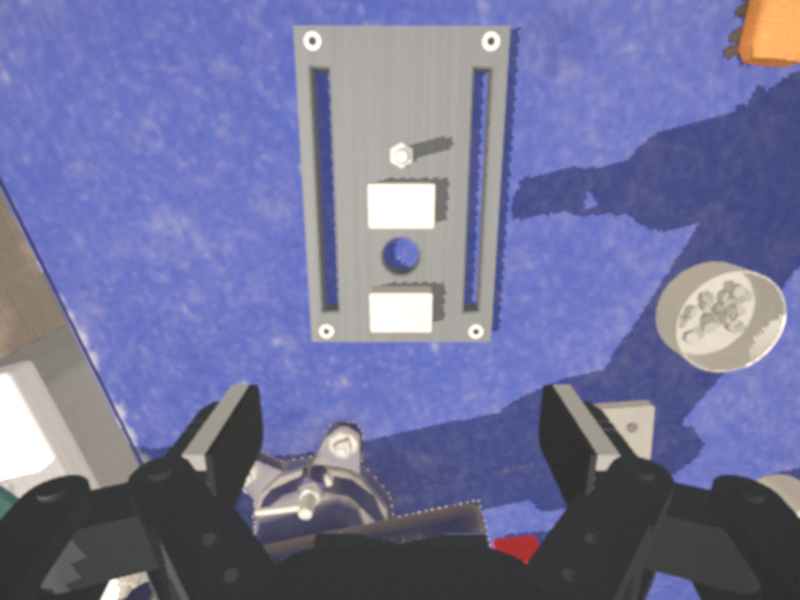

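Both low blocks stand square across the hole: (401,206) and (401,311), hole (401,254) clear between them.

>>> arm_command(
  commands=[
    [-0.03,0.03,0,0,0,0,1],
    [-0.06,0.06,0,0,0,0,1],
    [-0.091,0.092,0,0,0,0,1],
  ],
)

```text
t: 16.0
ee_pos: [0.5635, 0.0627, 0.3956]
tcp_rot: [[0.254, 0.967, -0.0], [0.967, -0.254, 0.001], [0.0, -0.0, -1.0]]
ft_force: [0.7, 0.4, 0.1]
opening: 0.0855
gripper_force: 0.0
```

>>> arm_command(
  commands=[
    [-0.03,0.03,0.015,0,0,-0.04,1],
    [-0.06,0.06,0.03,0,0,-0.084,1],
    [-0.091,0.092,0.045,0,0,-0.084,1],
    [-0.091,0.092,0.045,0,0,-0.084,1],
    [-0.091,0.092,0.045,0,0,-0.084,1],
  ],
)

```text
t: 16.5
ee_pos: [0.6287, -0.0494, 0.3492]
tcp_rot: [[0.176, 0.984, -0.002], [0.984, -0.176, 0.001], [0.001, -0.002, -1.0]]
ft_force: [0.2, -1.1, 0.0]
opening: 0.0853
gripper_force: 0.0
```

```bash
python3 - <<'E'
from h import *
im,K,T,o=wrist();print(o["t"],o["ee_pos"],yaw(o["tcp_rot"]));save(im,"w5");np.savez("w5.npz",im=im,K=K,T=T)
find(im,K,T,.01,(629,-48),lo=40)
for t in (120,150,180,210): bright(im,K,T,.01,(629,-48),t)
E
```

```text
16.5 [ 0.62872979 -0.0493752   0.34921115] 79.85584023668413
146.5 (array([623.7, -45.4]), array([12.9, 12.3]), -55.7)
55.5 (array([648.5, -19.6]), array([7.8, 7.2]), 35.3)
6723.0 (array([631.5, -47.5]), array([101.9,  62.3]), 79.9)
bright 6429.5 (array([631.6, -46.9]), array([98.9, 61.6]), 79.9)
bright 3235.5 (array([635.4, -24.3]), array([60.6, 53. ]), -10.1)
bright 3050.5 (array([635.7, -23.4]), array([59.8, 51.1]), -8.3)
```

View pics/w5.png

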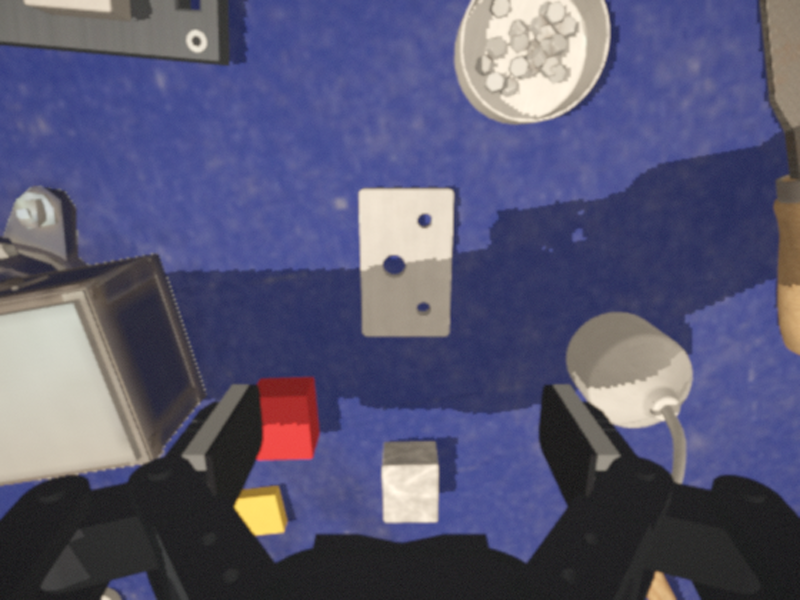

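Drilled plate at (406,262), big hole (394,265) on the robot side, which matches the 8 mm offset. Nothing is near the fingers.

>>> arm_command(
  commands=[
    [0.002,0.002,0.045,0,0,0,1],
    [0.002,0.002,0.09,0,0,0,1],
    [0.002,0.002,0.135,0,0,0,1],
    [0.002,0.002,0.165,0,0,0,1],
    [0.002,0.002,0.168,0,0,0,1],
  ],
)

```text
t: 17.05
ee_pos: [0.6287, -0.045, 0.1792]
tcp_rot: [[0.171, 0.985, -0.007], [0.985, -0.171, 0.001], [0.0, -0.007, -1.0]]
ft_force: [-0.4, -0.0, 0.7]
opening: 0.0856
gripper_force: 0.0
```

>>> arm_command(
  commands=[
    [0,0,0,0,0,0,1],
    [0,0,0,0,0,0,1],
    [0,0,0,0,0,0,1],
  ],
)

```text
t: 17.35
ee_pos: [0.6317, -0.047, 0.1852]
tcp_rot: [[0.174, 0.985, 0.004], [0.985, -0.174, -0.0], [0.001, 0.004, -1.0]]
ft_force: [-1.2, -0.8, -0.5]
opening: 0.0854
gripper_force: 0.0
```

>>> arm_command(
  commands=[
    [0,0,0.004,0,0,0,1],
    [0,0,0.007,0,0,0,1],
    [0,0,0.007,0,0,0,1],
    [0,0,0.007,0,0,0,0],
    [0,0,0.007,0,0,0,0],
  ],
)

```text
t: 17.85
ee_pos: [0.631, -0.0475, 0.1758]
tcp_rot: [[0.175, 0.985, 0.001], [0.985, -0.175, -0.0], [0.0, 0.001, -1.0]]
ft_force: [-6.6, 1.5, 21.5]
opening: 0.059
gripper_force: 18.3
```

>>> arm_command(
  commands=[
    [0,0,0,0,0,0,0],
    [0,0,0,0,0,0,0],
    [0,0,0,0,0,0,0],
    [0,0,0,0,0,0,0],
  ],
)

```text
t: 18.25
ee_pos: [0.6311, -0.0474, 0.1767]
tcp_rot: [[0.175, 0.985, 0.001], [0.985, -0.175, -0.0], [-0.0, 0.001, -1.0]]
ft_force: [-1.9, -0.2, 5.0]
opening: 0.0571
gripper_force: 62.4
```

>>> arm_command(
  commands=[
    [0,0,-0.01,0,0,0,0],
    [0,0,-0.02,0,0,0,0],
    [0,0,-0.03,0,0,0,0],
    [0,0,-0.04,0,0,0,0],
    [0,0,-0.04,0,0,0,0],
  ],
)

```text
t: 18.75
ee_pos: [0.6314, -0.0474, 0.2176]
tcp_rot: [[0.175, 0.985, 0.003], [0.985, -0.175, -0.0], [0.0, 0.003, -1.0]]
ft_force: [0.2, 0.2, -4.2]
opening: 0.0566
gripper_force: 64.5
```

>>> arm_command(
  commands=[
    [0,0,-0.03,0,0,0,0],
    [0,0,-0.07,0,0,0,0],
    [0,0,-0.11,0,0,0,0],
    [0,0,-0.15,0,0,0,0],
    [0,0,-0.18,0,0,0,0],
  ],
)

```text
t: 19.25
ee_pos: [0.6307, -0.0472, 0.3983]
tcp_rot: [[0.174, 0.985, 0.002], [0.985, -0.174, -0.0], [0.0, 0.002, -1.0]]
ft_force: [-0.2, 0.8, -5.6]
opening: 0.0564
gripper_force: 66.3
```

>>> arm_command(
  commands=[
    [0.02,-0.016,0,0,0,0,0],
    [0.039,-0.033,0,0,0,0,0],
    [0.059,-0.049,0,0,0,0,0],
    [0.078,-0.065,0,0,0,0,0],
    [0.098,-0.082,0,0,0,0,0],
  ],
)

```text
t: 19.75
ee_pos: [0.5662, 0.0641, 0.3954]
tcp_rot: [[0.175, 0.985, -0.001], [0.985, -0.175, -0.0], [-0.0, -0.001, -1.0]]
ft_force: [0.6, -0.1, -4.4]
opening: 0.0566
gripper_force: 66.2
```

>>> arm_command(
  commands=[
    [0.02,-0.016,0,0,0,0.017,0],
    [0.039,-0.033,0,0,0,0.034,0],
    [0.059,-0.049,0,0,0,0.05,0],
    [0.078,-0.065,0,0,0,0.067,0],
    [0.098,-0.082,0,0,0,0.084,0],
  ],
)

```text
t: 20.25
ee_pos: [0.5026, 0.1748, 0.3955]
tcp_rot: [[0.257, 0.966, -0.0], [0.966, -0.257, -0.0], [-0.001, -0.0, -1.0]]
ft_force: [1.3, 0.4, -4.6]
opening: 0.0565
gripper_force: 66.2
```

>>> arm_command(
  commands=[
    [0,0,0.04,0,0,0,0],
    [0,0,0.08,0,0,0,0],
    [0,0,0.12,0,0,0,0],
    [0,0,0.15,0,0,0,0],
    [0,0,0.165,0,0,0,0],
  ],
)

```text
t: 20.75
ee_pos: [0.5023, 0.1737, 0.2279]
tcp_rot: [[0.257, 0.967, -0.004], [0.967, -0.257, -0.002], [-0.003, -0.004, -1.0]]
ft_force: [-0.4, -0.6, -4.2]
opening: 0.0561
gripper_force: 66.2
```

>>> arm_command(
  commands=[
    [0,0,0,0,0,0,0],
    [0,0,0,0,0,0,0],
    [0,0,0,0,0,0,0],
    [0,0,0,0,0,0,0],
  ],
)

```text
t: 21.15
ee_pos: [0.5041, 0.1744, 0.2323]
tcp_rot: [[0.257, 0.966, 0.003], [0.966, -0.257, 0.001], [0.001, 0.003, -1.0]]
ft_force: [0.4, 0.0, -4.6]
opening: 0.0564
gripper_force: 66.3
```

```bash
python3 - <<'E'
from h import *
im,K,T,o=wrist();print(o["t"],o["ee_pos"],yaw(o["tcp_rot"]),o["opening"]);save(im,"w6");np.savez("w6.npz",im=im,K=K,T=T)
go(505.3,173.7,215,75.1)
E
```

```text
21.15 [0.50407015 0.17444768 0.23225765] 75.11485113429278 0.05644358366984856
go [-0.0003  0.0015  0.017 ] rot [ 0.0022 -0.0012  0.0003] rows 0.3
```

View pics/w6.png

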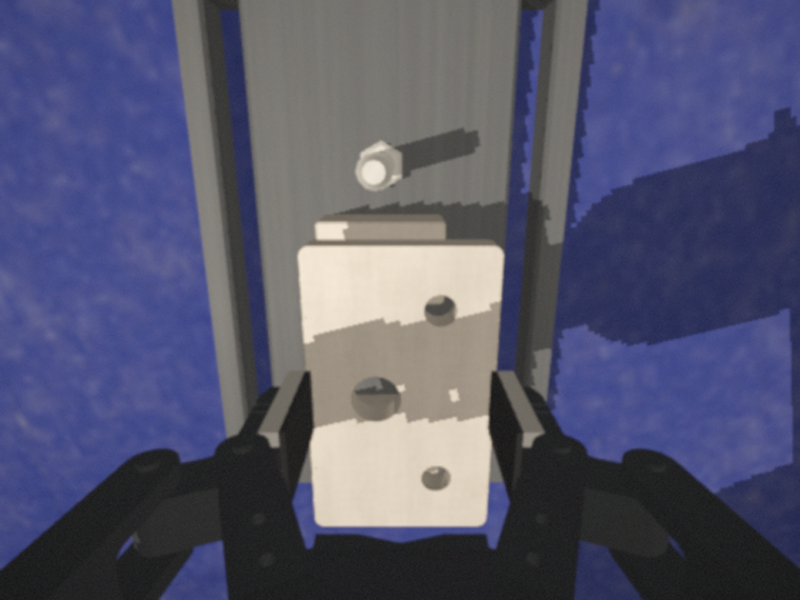

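The plate hangs level over the blocks: big hole (375,398), stud tip (374,172), upper low block (380,228) just showing.

```bash
python3 - <<'E'
from h import *
d=np.load("w6.npz");K,T=d["K"],d["T"]
f=lambda p,z:ray(np.array(p)*.7-.15,K,T,z)[0][:2]*1000
print("hole",f((375,398),.0656),"corners",[f(p,.0656).round(1) for p in((299,245),(503,245),(315,526),(488,526))],"stud",f((374,172),.076))
E
```

```text
hole [496.51134559 176.97324503] corners [array([488.7, 230.3]), array([545.8, 215.2]), array([462.5, 133.9]), array([521.2, 118.2])] stud [515.87924658 244.74592703]
```

>>> arm_command(
  commands=[
    [-0.001,0.001,0.004,0,0,0,0],
    [-0.001,0.001,0.008,0,0,0,0],
    [-0.001,0.001,0.012,0,0,0,0],
    [-0.001,0.001,0.014,0,0,0,0],
    [-0.001,0.001,0.014,0,0,0,0],
  ],
)

```text
t: 21.7
ee_pos: [0.504, 0.173, 0.2161]
tcp_rot: [[0.257, 0.967, -0.001], [0.967, -0.257, -0.0], [-0.001, -0.001, -1.0]]
ft_force: [0.1, 0.3, -5.1]
opening: 0.0566
gripper_force: 66.2
```

>>> arm_command(
  commands=[
    [0,0,0.001,0,0,0,0],
    [0,0,0.002,0,0,0,0],
    [0,0,0.003,0,0,0,0],
    [0,0,0.003,0,0,0,0],
  ],
)

```text
t: 22.1
ee_pos: [0.5042, 0.1733, 0.2147]
tcp_rot: [[0.257, 0.967, 0.0], [0.967, -0.257, -0.001], [-0.0, 0.001, -1.0]]
ft_force: [-2.7, -1.5, 6.0]
opening: 0.0564
gripper_force: 68.4
```

>>> arm_command(
  commands=[
    [0,0,0,0,0,0,0.85],
    [0,0,0,0,0,0,0.85],
    [0,0,0,0,0,0,0.85],
    [0,0,0,0,0,0,0.85],
    [0,0,0,0,0,0,0.85],
  ],
)

```text
t: 22.6
ee_pos: [0.5042, 0.173, 0.2137]
tcp_rot: [[0.257, 0.966, 0.0], [0.966, -0.257, 0.0], [0.0, 0.0, -1.0]]
ft_force: [0.2, -0.4, -0.6]
opening: 0.0728
gripper_force: 0.0
```

>>> arm_command(
  commands=[
    [0,0,-0.015,0,0,0,0.85],
    [0,0,-0.05,0,0,0,1],
    [0,0,-0.1,0,0,0,1],
    [0,0,-0.15,0,0,0,1],
    [0,0,-0.185,0,0,0,1],
  ],
)

```text
t: 23.1
ee_pos: [0.5041, 0.1736, 0.4032]
tcp_rot: [[0.256, 0.967, 0.004], [0.967, -0.256, 0.001], [0.002, 0.004, -1.0]]
ft_force: [0.2, 0.3, -0.1]
opening: 0.0854
gripper_force: 0.0
```

```bash
python3 - <<'E'
from h import *
im,K,T,o=wrist();print(o["t"],o["ee_pos"],yaw(o["tcp_rot"]));save(im,"w7");np.savez("w7.npz",im=im,K=K,T=T)
for t in (150,170,190,210): bright(im,K,T,.048,(505,174),t)
E
```

```text
23.1 [0.50407476 0.17355149 0.40319966] 75.16356622256987
bright 149.5 (array([536.1, 116.7]), array([15.5, 15. ]), 75.1)
bright 427.0 (array([570.2, 213.5]), array([86.6,  6.1]), 75.3)
bright 20209.0 (array([498. , 221.9]), array([199.7, 104.3]), 75.4)
bright 6174.5 (array([504.4, 175.2]), array([105.6,  62.2]), 75.2)
bright 194.5 (array([515.3, 245.2]), array([15.2, 13.1]), 75.1)
bright 6053.5 (array([504.5, 175.8]), array([104.5,  60.5]), 75.1)
bright 124.5 (array([514.3, 245.3]), array([14.5, 11.1]), -89.1)
bright 5683.0 (array([504. , 173.6]), array([97.9, 60.2]), 75.1)
```

>>> arm_command(
  commands=[
    [-0.034,0.02,0,0,0,0,1],
    [-0.069,0.04,0,0,0,0,1],
    [-0.104,0.06,0,0,0,0,1],
    [-0.138,0.079,0,0,0,0,1],
    [-0.173,0.099,0,0,0,0,1],
  ],
)

```text
t: 23.65
ee_pos: [0.5554, -0.0208, 0.3996]
tcp_rot: [[0.256, 0.967, 0.001], [0.967, -0.256, -0.0], [0.0, 0.001, -1.0]]
ft_force: [-0.1, 1.1, -0.9]
opening: 0.0853
gripper_force: 0.0
```

>>> arm_command(
  commands=[
    [-0.034,0.02,0,0,0,0,1],
    [-0.069,0.04,0.01,0,0,0,1],
    [-0.104,0.06,0.02,0,0,0,1],
    [-0.138,0.079,0.04,0,0,0,1],
    [-0.173,0.099,0.05,0,0,0,1],
  ],
)

```text
t: 24.15
ee_pos: [0.6064, -0.2135, 0.348]
tcp_rot: [[0.256, 0.967, -0.001], [0.967, -0.256, 0.001], [0.0, -0.001, -1.0]]
ft_force: [0.3, 0.1, -0.2]
opening: 0.0852
gripper_force: 0.0
```

>>> arm_command(
  commands=[
    [0,0,0,0,0,0,1],
    [0,0,0,0,0,0,1],
    [0,0,0,0,0,0,1],
  ],
)

```text
t: 24.45
ee_pos: [0.6068, -0.2108, 0.3494]
tcp_rot: [[0.255, 0.967, 0.001], [0.967, -0.255, 0.001], [0.001, 0.0, -1.0]]
ft_force: [-0.7, 1.1, -0.0]
opening: 0.0852
gripper_force: 0.0
```

```bash
python3 - <<'E'
from h import *
im,K,T,o=wrist();print(o["t"],o["ee_pos"],yaw(o["tcp_rot"]));save(im,"w8");np.savez("w8.npz",im=im,K=K,T=T)
find(im,K,T,.03,(606,-211))
for t in (130,150,170,190,210): bright(im,K,T,.03,(606,-211),t)
E
```

```text
24.45 [ 0.60682469 -0.21076888  0.34939235] 75.22324943836641
2719.5 (array([ 606.2, -208.8]), array([56.2, 42. ]), 80.6)
bright 2401.0 (array([ 605.7, -211.2]), array([50.8, 41.7]), 81.0)
bright 2204.0 (array([ 605.7, -211.4]), array([49.7, 40.8]), 80.9)
bright 1045.5 (array([ 604.4, -218.8]), array([40.3, 34.4]), -8.9)
bright 889.5 (array([ 603.2, -223.8]), array([39.7, 25.7]), -13.6)
bright 789.5 (array([ 602.9, -223.8]), array([38.6, 23.9]), -13.7)
```

View pics/w8.png

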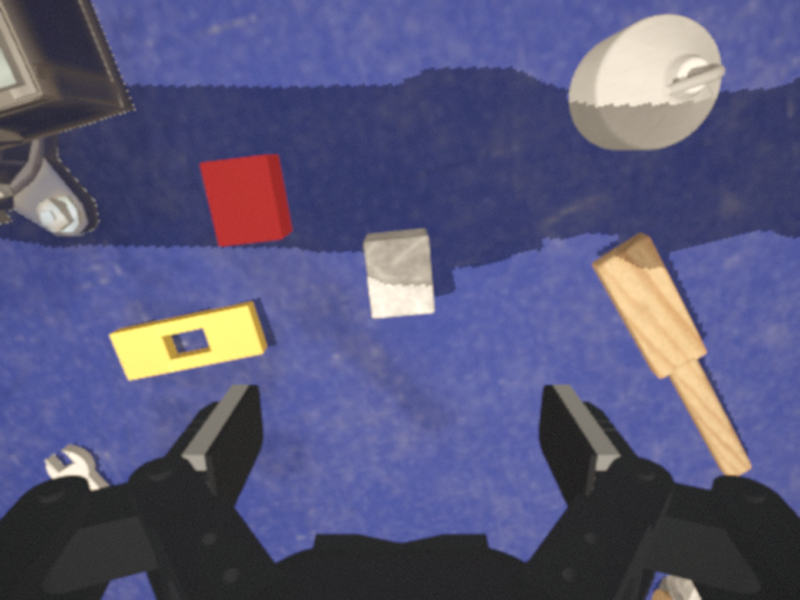

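Mottled block at (400,275), clear of the red one at (245,200). Its 50 mm side lies at 81°. The drilled plate measured (504.3,174.8), within about 1.5 mm of ideal.

>>> arm_command(
  commands=[
    [-0.001,-0.001,0,0,0,0.147,1],
    [-0.001,-0.001,0,0,0,0.294,1],
    [-0.001,-0.001,0,0,0,0.441,1],
    [-0.001,-0.001,0,0,0,0.588,1],
    [-0.001,-0.001,0,0,0,0.735,1],
  ],
)

```text
t: 25.0
ee_pos: [0.6057, -0.2111, 0.3496]
tcp_rot: [[0.84, 0.542, 0.001], [0.542, -0.84, 0.0], [0.001, 0.0, -1.0]]
ft_force: [-0.0, 0.4, -0.4]
opening: 0.0855
gripper_force: 0.0
```

>>> arm_command(
  commands=[
    [0,0,0.02,0,0,0.147,1],
    [0,0,0.04,0,0,0.294,1],
    [0,0,0.06,0,0,0.441,1],
    [0,0,0.08,0,0,0.588,1],
    [0,0,0.1,0,0,0.735,1],
  ],
)

```text
t: 25.5
ee_pos: [0.6058, -0.2112, 0.2489]
tcp_rot: [[0.987, -0.162, 0.001], [-0.162, -0.987, 0.0], [0.001, -0.001, -1.0]]
ft_force: [0.9, -0.1, 0.5]
opening: 0.0854
gripper_force: 0.0
```

>>> arm_command(
  commands=[
    [0,0,0.035,0,0,0,1],
    [0,0,0.06,0,0,0,1],
    [0,0,0.065,0,0,0,1],
    [0,0,0.065,0,0,0,1],
    [0,0,0.065,0,0,0,1],
  ],
)

```text
t: 26.0
ee_pos: [0.6064, -0.2126, 0.1854]
tcp_rot: [[0.988, -0.157, 0.003], [-0.157, -0.988, -0.0], [0.003, 0.0, -1.0]]
ft_force: [-0.6, -0.3, -0.1]
opening: 0.0853
gripper_force: 0.0
```

```bash
python3 - <<'E'
from h import *
go(605.7,-211.3,183,-9.1)
E
```

```text
go [-0.0009 -0.0012  0.0024] rot [ 0.     -0.0026  0.0008] rows 0.1
```

>>> arm_command(
  commands=[
    [-0.001,-0.001,0.002,0,0,0,0],
    [-0.001,-0.001,0.002,0,0,0,0],
    [-0.001,-0.001,0.002,0,0,0,0],
    [-0.001,-0.001,0.002,0,0,0,0],
    [-0.001,-0.001,0.002,0,0,0,0],
  ],
)

```text
t: 26.5
ee_pos: [0.6051, -0.2118, 0.183]
tcp_rot: [[0.987, -0.158, 0.002], [-0.158, -0.987, -0.0], [0.002, -0.0, -1.0]]
ft_force: [-1.2, 2.3, 5.9]
opening: 0.0487
gripper_force: 65.1
```

>>> arm_command(
  commands=[
    [0,0,0,0,0,0,0],
    [0,0,0,0,0,0,0],
  ],
)

```text
t: 26.7
ee_pos: [0.6051, -0.2118, 0.183]
tcp_rot: [[0.987, -0.158, 0.002], [-0.158, -0.987, -0.0], [0.002, -0.0, -1.0]]
ft_force: [-0.9, 0.5, 6.0]
opening: 0.0488
gripper_force: 65.1
```

>>> arm_command(
  commands=[
    [0,0,-0.02,0,0,0,0],
    [0,0,-0.07,0,0,0,0],
    [0,0,-0.12,0,0,0,0],
    [0,0,-0.17,0,0,0,0],
    [0,0,-0.215,0,0,0,0],
  ],
)

```text
t: 27.2
ee_pos: [0.604, -0.2117, 0.3982]
tcp_rot: [[0.987, -0.158, -0.001], [-0.158, -0.987, 0.0], [-0.001, -0.0, -1.0]]
ft_force: [0.7, 0.1, -6.0]
opening: 0.0486
gripper_force: 65.0
```

>>> arm_command(
  commands=[
    [-0.01,-0.032,0,0,0,0,0],
    [-0.021,-0.064,0,0,0,0,0],
    [-0.031,-0.097,0,0,0,0,0],
    [-0.042,-0.129,0,0,0,0,0],
    [-0.052,-0.161,0,0,0,0,0],
  ],
)

```text
t: 27.7
ee_pos: [0.5776, -0.0433, 0.3956]
tcp_rot: [[0.987, -0.158, -0.003], [-0.158, -0.987, -0.0], [-0.003, 0.0, -1.0]]
ft_force: [0.7, 0.1, -5.7]
opening: 0.0489
gripper_force: 65.0
```

>>> arm_command(
  commands=[
    [-0.01,-0.032,0,0,0,-0.147,0],
    [-0.021,-0.064,0,0,0,-0.294,0],
    [-0.031,-0.097,0,0,0,-0.441,0],
    [-0.042,-0.129,0,0,0,-0.588,0],
    [-0.052,-0.161,0,0,0,-0.735,0],
  ],
)

```text
t: 28.2
ee_pos: [0.5518, 0.1236, 0.3957]
tcp_rot: [[0.835, 0.55, -0.002], [0.55, -0.835, -0.001], [-0.002, -0.001, -1.0]]
ft_force: [0.2, -0.3, -5.5]
opening: 0.0491
gripper_force: 65.0
```

>>> arm_command(
  commands=[
    [0.014,-0.031,0,0,0,-0.147,0],
    [0.028,-0.062,0,0,0,-0.294,0],
    [0.041,-0.093,0,0,0,-0.441,0],
    [0.055,-0.123,0,0,0,-0.588,0],
    [0.069,-0.154,0,0,0,-0.735,0],
  ],
)

```text
t: 28.7
ee_pos: [0.5262, 0.2899, 0.3956]
tcp_rot: [[0.251, 0.968, -0.002], [0.968, -0.251, -0.002], [-0.002, -0.001, -1.0]]
ft_force: [0.1, 0.4, -5.5]
opening: 0.0486
gripper_force: 65.0
```

>>> arm_command(
  commands=[
    [0,0,0,0,0,0,0],
    [0,0,0,0,0,0,0],
    [0,0,0,0,0,0,0],
  ],
)

```text
t: 29.0
ee_pos: [0.527, 0.288, 0.3957]
tcp_rot: [[0.259, 0.966, -0.001], [0.966, -0.259, -0.002], [-0.002, -0.001, -1.0]]
ft_force: [-0.1, 0.4, -5.6]
opening: 0.0489
gripper_force: 65.0
```

```bash
python3 - <<'E'
from h import *
go(527.7,288.9,218,75.1)
E
```

```text
go [0.0014 0.0006 0.1777] rot [-0.0008  0.0023 -0.0016] rows 3.6
```

>>> arm_command(
  commands=[
    [0.001,0.001,0.045,0,0,0,0],
    [0.001,0.001,0.09,0,0,0,0],
    [0.001,0.001,0.13,0,0,0,0],
    [0.001,0.001,0.165,0,0,0,0],
    [0.001,0.001,0.175,0,0,0,0],
  ],
)

```text
t: 29.5
ee_pos: [0.5271, 0.2874, 0.2174]
tcp_rot: [[0.259, 0.966, -0.007], [0.966, -0.259, -0.005], [-0.007, -0.005, -1.0]]
ft_force: [-0.3, -1.1, -5.4]
opening: 0.0485
gripper_force: 64.8
```

>>> arm_command(
  commands=[
    [0,0,0.004,0,0,0,0],
    [0,0,0.008,0,0,0,0],
    [0,0,0.011,0,0,0,0],
    [0,0,0.011,0,0,0,0],
    [0,0,0.011,0,0,0,0],
  ],
)

```text
t: 30.0
ee_pos: [0.5284, 0.2902, 0.2117]
tcp_rot: [[0.257, 0.966, 0.002], [0.966, -0.257, 0.001], [0.001, 0.001, -1.0]]
ft_force: [0.0, -0.6, -4.5]
opening: 0.0487
gripper_force: 64.9
```

```bash
python3 - <<'E'
from h import *
go(527.7,288.9,201,75.1)
E
```

```text
go [-0.0015 -0.0003  0.0107] rot [ 0.0014 -0.0011  0.0004] rows 0.2
```

>>> arm_command(
  commands=[
    [-0.001,0,0.003,0,0,0,0],
    [-0.001,0,0.006,0,0,0,0],
    [-0.001,0,0.008,0,0,0,0],
    [-0.001,0,0.009,0,0,0,0],
    [-0.001,0,0.01,0,0,0,0],
  ],
)

```text
t: 30.5
ee_pos: [0.5277, 0.2891, 0.201]
tcp_rot: [[0.257, 0.967, -0.001], [0.967, -0.257, -0.001], [-0.001, -0.0, -1.0]]
ft_force: [-3.7, -3.4, 6.2]
opening: 0.0487
gripper_force: 66.2
```

>>> arm_command(
  commands=[
    [0,0,0.001,0,0,0,0],
    [0,0,0.001,0,0,0,0],
  ],
)

```text
t: 30.7
ee_pos: [0.5277, 0.2892, 0.201]
tcp_rot: [[0.257, 0.966, -0.0], [0.966, -0.257, -0.001], [-0.001, 0.0, -1.0]]
ft_force: [-4.4, -2.8, 6.9]
opening: 0.0485
gripper_force: 66.5
```

>>> arm_command(
  commands=[
    [0,0,0,0,0,0,0.8],
    [0,0,0,0,0,0,0.8],
    [0,0,0,0,0,0,0.8],
    [0,0,0,0,0,0,0.8],
    [0,0,0,0,0,0,0.8],
  ],
)

```text
t: 31.2
ee_pos: [0.5279, 0.2892, 0.1996]
tcp_rot: [[0.257, 0.966, 0.0], [0.966, -0.257, 0.0], [0.0, 0.0, -1.0]]
ft_force: [0.0, -0.0, -0.2]
opening: 0.0682
gripper_force: 0.0
```

>>> arm_command(
  commands=[
    [0,0,-0.02,0,0,0,0.8],
    [0,0,-0.06,0,0,0,1],
    [0,0,-0.11,0,0,0,1],
    [0,0,-0.16,0,0,0,1],
    [0,0,-0.2,0,0,0,1],
  ],
)

```text
t: 31.7
ee_pos: [0.5278, 0.2893, 0.4028]
tcp_rot: [[0.256, 0.967, 0.002], [0.967, -0.256, 0.001], [0.002, 0.002, -1.0]]
ft_force: [0.8, 0.9, 0.3]
opening: 0.0852
gripper_force: 0.0
```

>>> arm_command(
  commands=[
    [-0.04,0,0,0,0,0,1],
    [-0.08,0,0,0,0,0,1],
    [-0.11,0,0,0,0,0,1],
    [-0.11,0,0,0,0,0,1],
    [-0.11,0,0,0,0,0,1],
  ],
)

```text
t: 32.2
ee_pos: [0.4997, 0.1825, 0.4]
tcp_rot: [[0.258, 0.966, 0.001], [0.966, -0.258, 0.0], [0.0, 0.001, -1.0]]
ft_force: [-0.6, 0.2, 0.1]
opening: 0.0855
gripper_force: 0.0
```

```bash
cat >> h.py <<'E'
def yellow(im,K,T,near):
    f=cv2.cvtColor(im,cv2.COLOR_RGB2HSV);m=cv2.inRange(f,(18,110,110),(34,255,255))
    for q in cv2.findContours(m,cv2.RETR_LIST,cv2.CHAIN_APPROX_NONE)[0]:
        if cv2.contourArea(q)>60:
            for z in (.012,.060):
                R=rect(q,K,T,z)
                if np.linalg.norm(np.array(R[0])-near)<60: print("yellow",z,cv2.contourArea(q),R)
E
python3 - <<'E'
from h import *
im,K,T,o=wrist();print(o["t"],o["ee_pos"],yaw(o["tcp_rot"]));save(im,"w9");np.savez("w9.npz",im=im,K=K,T=T)
for t in (150,180,210): bright(im,K,T,.048,(512,230),t,130,900)
d=np.load("w8.npz");yellow(d["im"],d["K"],d["T"],(480,-215))
t=np.load("top0.npz");print(ray(np.array((449,353))*.7,t["camera_matrix"],t["T"],.012))
E
```

```text
32.2 [0.4996515  0.18248565 0.4000159 ] 75.05525153787706
bright 6004.0 (array([504.5, 175.7]), array([104. ,  60.4]), 75.1)
bright 2655.0 (array([527.4, 289.7]), array([50.1, 39.3]), -14.9)
bright 5567.5 (array([504.1, 174. ]), array([98.2, 58.7]), 75.2)
bright 2520.5 (array([527.5, 290.2]), array([49. , 38.4]), -14.9)
bright 968.5 (array([527.1, 289.9]), array([46.9, 37.7]), -14.6)
yellow 0.012 372.0 (array([ 453.2, -222.2]), array([25.7, 17.3]), -1.6)
yellow 0.06 372.0 (array([ 480.2, -208.8]), array([21.7, 14.6]), -1.6)
yellow 0.012 3548.0 (array([ 452. , -222.5]), array([103.5,  38. ]), -2.7)
yellow 0.06 3548.0 (array([ 479.2, -209.1]), array([87.3, 32.1]), -2.7)
[[ 0.44903555 -0.22359431  0.012     ]]
```

View pics/w9.png

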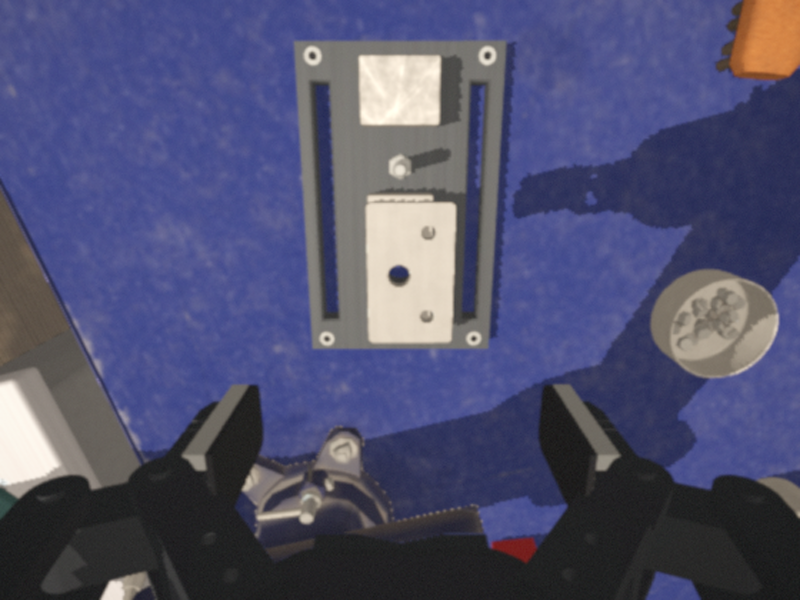

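All in place: tall block (400,90), stud (400,166), drilled plate (411,275) with its hole (399,275) seeing through to the lower hole. Next is the yellow strap at (451,-222).

>>> arm_command(
  commands=[
    [-0.027,0.004,0,0,0,0,1],
    [-0.054,0.008,0,0,0,0,1],
    [-0.081,0.012,0,0,0,0,1],
    [-0.108,0.015,0,0,0,0,1],
    [-0.135,0.019,0,0,0,0,1],
  ],
)

```text
t: 32.75
ee_pos: [0.4835, 0.0481, 0.3996]
tcp_rot: [[0.254, 0.967, 0.0], [0.967, -0.254, 0.001], [0.001, 0.0, -1.0]]
ft_force: [0.6, -1.3, -0.6]
opening: 0.0853
gripper_force: 0.0
```

>>> arm_command(
  commands=[
    [-0.027,0.004,0,0,0,0.136,1],
    [-0.054,0.008,0,0,0,0.272,1],
    [-0.081,0.012,0,0,0,0.408,1],
    [-0.108,0.015,0,0,0,0.544,1],
    [-0.135,0.019,0,0,0,0.68,1],
  ],
)

```text
t: 33.25
ee_pos: [0.4676, -0.0875, 0.3997]
tcp_rot: [[0.809, 0.588, 0.0], [0.588, -0.809, 0.0], [0.001, -0.0, -1.0]]
ft_force: [-0.3, -0.8, 0.0]
opening: 0.0855
gripper_force: 0.0
```

>>> arm_command(
  commands=[
    [-0.019,0.02,0,0,0,0.136,1],
    [-0.037,0.04,0,0,0,0.272,1],
    [-0.056,0.06,0,0,0,0.408,1],
    [-0.074,0.08,0,0,0,0.544,0.7],
    [-0.093,0.1,0,0,0,0.677,0.7],
  ],
)

```text
t: 33.75
ee_pos: [0.4521, -0.2233, 0.3996]
tcp_rot: [[0.999, -0.048, 0.0], [-0.048, -0.999, 0.0], [0.0, -0.0, -1.0]]
ft_force: [0.4, 0.4, 0.1]
opening: 0.0603
gripper_force: 0.0
```

>>> arm_command(
  commands=[
    [0,0,0.03,0,0,0,0.7],
    [0,0,0.06,0,0,0,0.7],
    [0,0,0.06,0,0,0,0.7],
    [0,0,0.06,0,0,0,0.7],
    [0,0,0.06,0,0,0,0.7],
  ],
)

```text
t: 34.25
ee_pos: [0.4521, -0.2232, 0.341]
tcp_rot: [[0.999, -0.044, 0.002], [-0.044, -0.999, -0.001], [0.002, 0.001, -1.0]]
ft_force: [1.1, 0.0, 0.0]
opening: 0.0598
gripper_force: 0.0
```

```bash
python3 - <<'E'
from h import *
im,K,T,o=wrist();print(o["t"],o["ee_pos"],yaw(o["tcp_rot"]));save(im,"w10");np.savez("w10.npz",im=im,K=K,T=T)
yellow(im,K,T,(451,-222))
f=cv2.cvtColor(im,cv2.COLOR_RGB2HSV)
for v in (170,200,220):
    m=cv2.inRange(f,(18,110,v),(34,255,255));q=max(cv2.findContours(m,0,1)[0],key=cv2.contourArea);print(v,cv2.contourArea(q),rect(q,K,T,.012))
E
```

```text
34.25 [ 0.45206453 -0.22316947  0.34101431] -2.5392485354620167
yellow 0.012 115.0 (array([ 449.2, -223.9]), array([32.6, 20.1]), -3.0)
yellow 0.06 115.0 (array([ 461.9, -224.4]), array([27.4, 16.9]), -3.0)
yellow 0.012 652.5 (array([ 486.1, -225.3]), array([35. , 28.4]), 87.5)
yellow 0.06 652.5 (array([ 492.9, -225.5]), array([29.4, 23.9]), 87.5)
170 652.5 (array([ 486.1, -225.3]), array([35. , 28.4]), 87.5)
200 638.5 (array([ 486.3, -225.4]), array([35.2, 28.2]), 86.5)
220 614.5 (array([ 485.6, -225.2]), array([35. , 27.6]), 87.5)
```

View pics/w10.png

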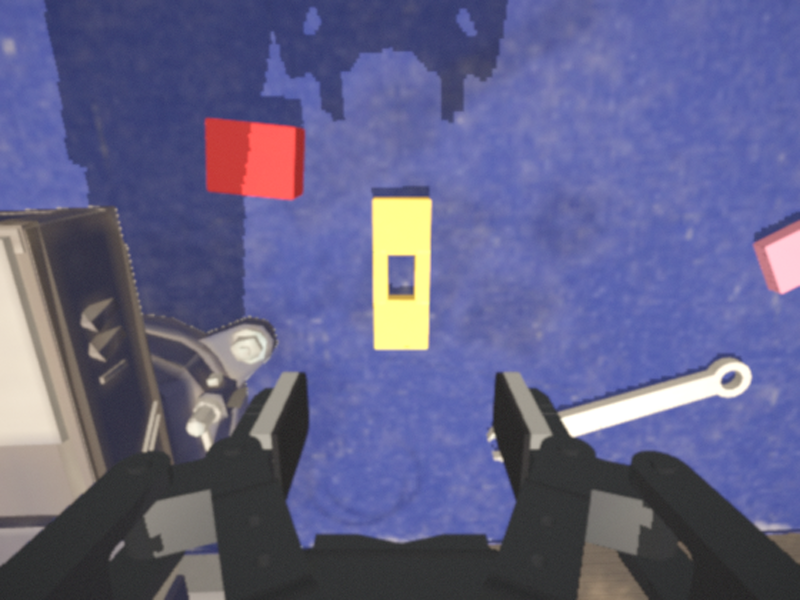

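Strap alone between the fingers at (402,272), slot (402,275); the vice lug at (250,345) and the spanner are clear of the finger path.

>>> arm_command(
  commands=[
    [-0.002,0.001,0.045,0,0,0.005,0.7],
    [-0.002,0.001,0.09,0,0,0.005,0.7],
    [-0.002,0.001,0.125,0,0,0.005,0.7],
    [-0.002,0.001,0.15,0,0,0.005,0.7],
    [-0.002,0.001,0.15,0,0,0.005,0.7],
  ],
)

```text
t: 34.8
ee_pos: [0.4483, -0.224, 0.1879]
tcp_rot: [[0.999, -0.05, -0.004], [-0.05, -0.999, 0.002], [-0.004, -0.002, -1.0]]
ft_force: [-1.2, -0.6, 0.4]
opening: 0.0599
gripper_force: 0.0
```

>>> arm_command(
  commands=[
    [0,0,0.002,0,0,0,0.7],
    [0,0,0.004,0,0,0,0.7],
    [0,0,0.004,0,0,0,0.7],
  ],
)

```text
t: 35.1
ee_pos: [0.4495, -0.2247, 0.1871]
tcp_rot: [[0.999, -0.051, 0.003], [-0.051, -0.999, -0.001], [0.003, 0.001, -1.0]]
ft_force: [0.1, 0.3, -0.5]
opening: 0.0598
gripper_force: 0.0
```

>>> arm_command(
  commands=[
    [0,0,0.002,0,0,0,0.7],
    [0,0,0.004,0,0,0,0.7],
    [0,0,0.004,0,0,0,0],
    [0,0,0.004,0,0,0,0],
    [0,0,0.004,0,0,0,0],
  ],
)

```text
t: 35.6
ee_pos: [0.4489, -0.2244, 0.1822]
tcp_rot: [[0.999, -0.051, -0.0], [-0.051, -0.999, 0.0], [-0.0, -0.0, -1.0]]
ft_force: [-0.6, 1.0, 6.0]
opening: 0.0327
gripper_force: 59.0
```

>>> arm_command(
  commands=[
    [0,0,0,0,0,0,0],
    [0,0,0,0,0,0,0],
    [0,0,0,0,0,0,0],
    [0,0,0,0,0,0,0],
  ],
)

```text
t: 36.0
ee_pos: [0.4489, -0.2244, 0.1822]
tcp_rot: [[0.999, -0.051, -0.0], [-0.051, -0.999, -0.0], [-0.0, 0.0, -1.0]]
ft_force: [-2.0, 1.3, 5.9]
opening: 0.0326
gripper_force: 59.0
```

>>> arm_command(
  commands=[
    [0,0,-0.01,0,0,0,0],
    [0,0,-0.02,0,0,0,0],
    [0,0,-0.03,0,0,0,0],
    [0,0,-0.04,0,0,0,0],
    [0,0,-0.04,0,0,0,0],
  ],
)

```text
t: 36.5
ee_pos: [0.4494, -0.2247, 0.2234]
tcp_rot: [[0.999, -0.051, 0.003], [-0.051, -0.999, -0.001], [0.003, 0.001, -1.0]]
ft_force: [-0.2, 0.6, -2.6]
opening: 0.0331
gripper_force: 59.7
```

>>> arm_command(
  commands=[
    [0,0,-0.03,0,0,0,0],
    [0,0,-0.07,0,0,0,0],
    [0,0,-0.11,0,0,0,0],
    [0,0,-0.15,0,0,0,0],
    [0,0,-0.18,0,0,0,0],
  ],
)

```text
t: 37.0
ee_pos: [0.4488, -0.2244, 0.4042]
tcp_rot: [[0.999, -0.051, 0.002], [-0.051, -0.999, -0.001], [0.002, 0.001, -1.0]]
ft_force: [0.4, -0.8, -1.8]
opening: 0.0326
gripper_force: 60.5
```

>>> arm_command(
  commands=[
    [0.003,-0.032,0,0,0,0,0],
    [0.006,-0.063,0,0,0,0,0],
    [0.009,-0.095,0,0,0,0,0],
    [0.011,-0.126,0,0,0,0,0],
    [0.014,-0.158,0,0,0,0,0],
  ],
)

```text
t: 37.5
ee_pos: [0.4704, -0.0662, 0.4015]
tcp_rot: [[0.999, -0.051, -0.001], [-0.051, -0.999, -0.0], [-0.001, 0.0, -1.0]]
ft_force: [-0.1, 0.4, -3.1]
opening: 0.0326
gripper_force: 60.5
```

>>> arm_command(
  commands=[
    [0.003,-0.032,0,0,0,-0.136,0],
    [0.006,-0.063,0,0,0,-0.272,0],
    [0.009,-0.095,0,0,0,-0.408,0],
    [0.011,-0.126,0,0,0,-0.544,0],
    [0.014,-0.158,0,0,0,-0.68,0],
  ],
)

```text
t: 38.0
ee_pos: [0.4925, 0.0908, 0.4014]
tcp_rot: [[0.805, 0.593, -0.001], [0.593, -0.805, -0.0], [-0.001, -0.0, -1.0]]
ft_force: [0.5, -0.6, -2.5]
opening: 0.0327
gripper_force: 60.5
```

>>> arm_command(
  commands=[
    [0.022,-0.023,0,0,0,-0.136,0],
    [0.044,-0.045,0,0,0,-0.272,0],
    [0.066,-0.068,0,0,0,-0.408,0],
    [0.088,-0.091,0,0,0,-0.544,0],
    [0.11,-0.113,0,0,0,-0.681,0],
  ],
)

```text
t: 38.5
ee_pos: [0.5151, 0.2469, 0.4013]
tcp_rot: [[0.252, 0.968, -0.001], [0.968, -0.252, -0.001], [-0.001, -0.0, -1.0]]
ft_force: [0.2, -0.5, -3.2]
opening: 0.0328
gripper_force: 60.5
```

>>> arm_command(
  commands=[
    [0,0,0.03,0,0,0,0],
    [0,0,0.06,0,0,0,0],
    [0,0,0.08,0,0,0,0],
    [0,0,0.08,0,0,0,0],
    [0,0,0.08,0,0,0,0],
  ],
)

```text
t: 39.0
ee_pos: [0.5154, 0.2459, 0.3218]
tcp_rot: [[0.258, 0.966, -0.001], [0.966, -0.258, -0.0], [-0.0, -0.001, -1.0]]
ft_force: [0.5, -0.4, -1.6]
opening: 0.033
gripper_force: 60.5
```

```bash
python3 - <<'E'
from h import *
im,K,T,o=wrist();print(o["t"],o["ee_pos"],yaw(o["tcp_rot"]),o["opening"]);save(im,"w11");np.savez("w11.npz",im=im,K=K,T=T)
go(516.1,245.3,270,75.1)
E
```

```text
39.0 [0.51537878 0.24585405 0.32175078] 75.06952449909241 0.032957251373140185
go [-0.0007  0.0006  0.0526] rot [ 0.001  -0.0009 -0.0005] rows 1.1
```

View pics/w11.png

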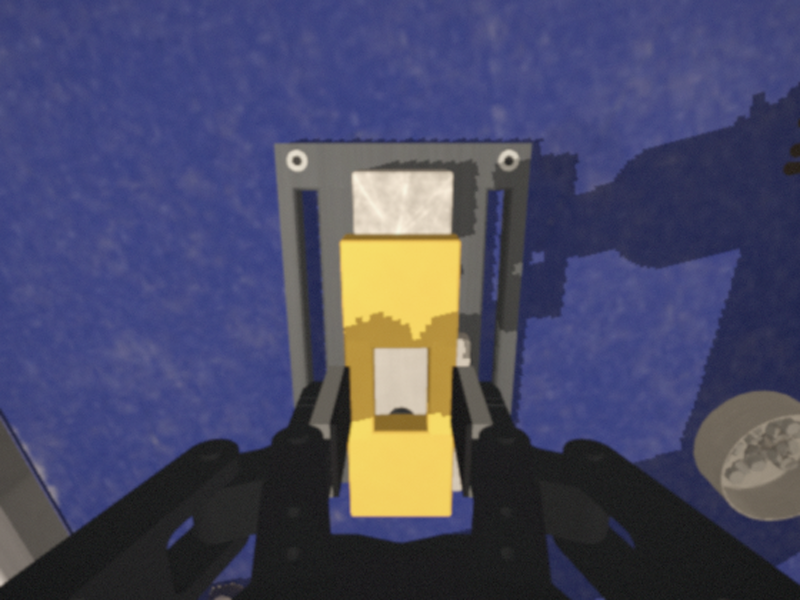

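The strap is level and aligned over the set-up; slot at (401,385), tall block (402,200) ahead of its end.

>>> arm_command(
  commands=[
    [-0.0005,0.0005,0.02,0,0,0,0],
    [-0.0005,0.0005,0.04,0,0,0,0],
    [-0.0005,0.0005,0.055,0,0,0,0],
    [-0.0005,0.0005,0.055,0,0,0,0],
    [-0.0005,0.0005,0.055,0,0,0,0],
  ],
)

```text
t: 39.55
ee_pos: [0.516, 0.2455, 0.2674]
tcp_rot: [[0.258, 0.966, 0.001], [0.966, -0.258, 0.001], [0.001, 0.001, -1.0]]
ft_force: [0.1, 0.3, -2.6]
opening: 0.0323
gripper_force: 60.5
```

```bash
python3 - <<'E'
from h import *
im,K,T,o=wrist();print(o["t"],o["ee_pos"]);save(im,"w12")
np.savez("w12.npz",im=im,K=K,T=T);go(516.1,245.3,230.5,75.1)
c=im[190:340,200:360,::-1];cv2.imwrite("pics/w12c.png",cv2.resize(c,(640,600),interpolation=cv2.INTER_CUBIC))
E
```

```text
39.55 [0.51600583 0.24549433 0.26740698]
go [-0.0003  0.      0.0373] rot [ 0.0014 -0.0013 -0.0005] rows 0.7
```

View pics/w12c.png

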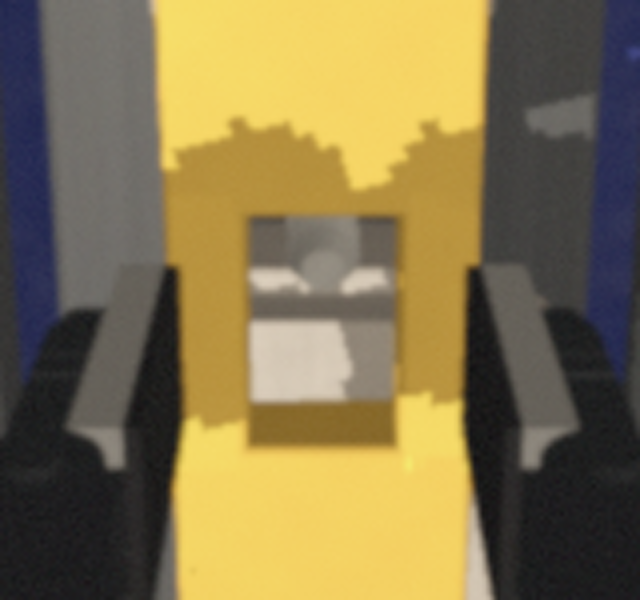

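The stud tip (324,270) sits centred sideways in the slot (248–398). Lowering.

>>> arm_command(
  commands=[
    [0,0,0.006,0,0,0,0],
    [0,0,0.012,0,0,0,0],
    [0,0,0.018,0,0,0,0],
    [0,0,0.024,0,0,0,0],
    [0,0,0.028,0,0,0,0],
  ],
)

```text
t: 40.1
ee_pos: [0.5155, 0.2451, 0.2378]
tcp_rot: [[0.258, 0.966, -0.001], [0.966, -0.258, -0.0], [-0.001, -0.001, -1.0]]
ft_force: [-0.3, 0.2, -2.1]
opening: 0.0326
gripper_force: 60.5
```

>>> arm_command(
  commands=[
    [0,0,0.002,0,0,0,0],
    [0,0,0.004,0,0,0,0],
    [0,0,0.006,0,0,0,0],
    [0,0,0.006,0,0,0,0],
    [0,0,0.006,0,0,0,0],
  ],
)

```text
t: 40.6
ee_pos: [0.5157, 0.2453, 0.2327]
tcp_rot: [[0.258, 0.966, 0.0], [0.966, -0.258, 0.0], [0.0, 0.0, -1.0]]
ft_force: [0.2, 0.3, -2.0]
opening: 0.0326
gripper_force: 60.5
```

>>> arm_command(
  commands=[
    [0,0,0.001,0,0,0,0],
    [0,0,0.002,0,0,0,0],
    [0,0,0.0025,0,0,0,0],
    [0,0,0.0025,0,0,0,0],
  ],
)

```text
t: 41.0
ee_pos: [0.5157, 0.2452, 0.2303]
tcp_rot: [[0.258, 0.966, 0.0], [0.966, -0.258, -0.0], [-0.0, 0.0, -1.0]]
ft_force: [0.1, 0.4, -0.3]
opening: 0.0327
gripper_force: 60.9
```

>>> arm_command(
  commands=[
    [0,0,0.0005,0,0,0,0],
    [0,0,0.0005,0,0,0,0],
  ],
)

```text
t: 41.2
ee_pos: [0.5157, 0.2452, 0.2302]
tcp_rot: [[0.258, 0.966, 0.0], [0.966, -0.258, -0.0], [-0.0, 0.0, -1.0]]
ft_force: [-1.4, -1.0, 5.0]
opening: 0.0325
gripper_force: 61.8
```

Contact made. Release (to a moderate opening), lift straight up and look.

>>> arm_command(
  commands=[
    [0,0,0,0,0,0,0.65],
    [0,0,0,0,0,0,0.65],
    [0,0,0,0,0,0,0.65],
    [0,0,0,0,0,0,0.65],
    [0,0,0,0,0,0,0.65],
  ],
)

```text
t: 41.7
ee_pos: [0.5157, 0.2452, 0.2296]
tcp_rot: [[0.258, 0.966, -0.0], [0.966, -0.258, 0.0], [0.0, -0.0, -1.0]]
ft_force: [-0.0, 0.5, 0.5]
opening: 0.0556
gripper_force: 0.0
```

>>> arm_command(
  commands=[
    [0,0,-0.015,0,0,0,0.65],
    [0,0,-0.05,0,0,0,0.65],
    [0,0,-0.1,0,0,0,0.65],
    [0,0,-0.15,0,0,0,0.65],
    [0,0,-0.17,0,0,0,0.65],
  ],
)

```text
t: 42.2
ee_pos: [0.5161, 0.2462, 0.4061]
tcp_rot: [[0.257, 0.966, 0.008], [0.966, -0.257, 0.004], [0.005, 0.007, -1.0]]
ft_force: [0.5, 0.4, -0.8]
opening: 0.0556
gripper_force: 0.0
```

>>> arm_command(
  commands=[
    [-0.04,0,0,0,0,0,0.65],
    [-0.07,0,0,0,0,0,0.65],
    [-0.07,0,0,0,0,0,0.65],
    [-0.07,0,0,0,0,0,0.65],
    [-0.07,0,0,0,0,0,0.65],
  ],
)

```text
t: 42.7
ee_pos: [0.4976, 0.1786, 0.4004]
tcp_rot: [[0.256, 0.967, 0.001], [0.967, -0.256, 0.001], [0.001, 0.001, -1.0]]
ft_force: [0.5, 0.4, 0.1]
opening: 0.0558
gripper_force: 0.0
```

```bash
python3 - <<'E'
from h import *
im,K,T,o=wrist();print(o["t"],o["ee_pos"],o["ft_force"]);save(im,"w13");np.savez("w13.npz",im=im,K=K,T=T)
yellow(im,K,T,(516,245))
for t in (150,180): bright(im,K,T,.048,(512,230),t,130,400)
s=read_camera("scene")["image"];c=s[115:220,190:330,::-1]
o=np.zeros((600,800,3),np.uint8);o[:315,:420]=cv2.resize(im[20:280,160:420,::-1],(420,315));o[:,:]=0
o[:600,:400]=cv2.resize(im[0:300,180:380,::-1],(400,600));o[:300,400:]=cv2.resize(c,(400,300),interpolation=cv2.INTER_CUBIC)
cv2.imwrite("pics/fin.png",o)
E
```

```text
42.7 [0.49763457 0.17860252 0.40035129] [0.5368617  0.44807233 0.0550628 ]
yellow 0.012 663.5 (array([515.2, 245.4]), array([34.6, 20.8]), 75.2)
yellow 0.06 663.5 (array([515.4, 246.4]), array([30., 18.]), 75.2)
yellow 0.012 4554.0 (array([515.7, 245.2]), array([114.4,  42.8]), 75.2)
yellow 0.06 4554.0 (array([515.9, 246.2]), array([99.1, 37.1]), 75.2)
bright 4546.5 (array([504.3, 175.2]), array([104.4,  60.4]), 75.1)
bright 1123.0 (array([527.4, 289.8]), array([50.1, 39. ]), -14.8)
bright 4228.0 (array([503.9, 173. ]), array([97.7, 58.6]), 75.2)
bright 976.5 (array([527.4, 290.3]), array([48.4, 38.2]), -14.8)
```

View pics/fin.png

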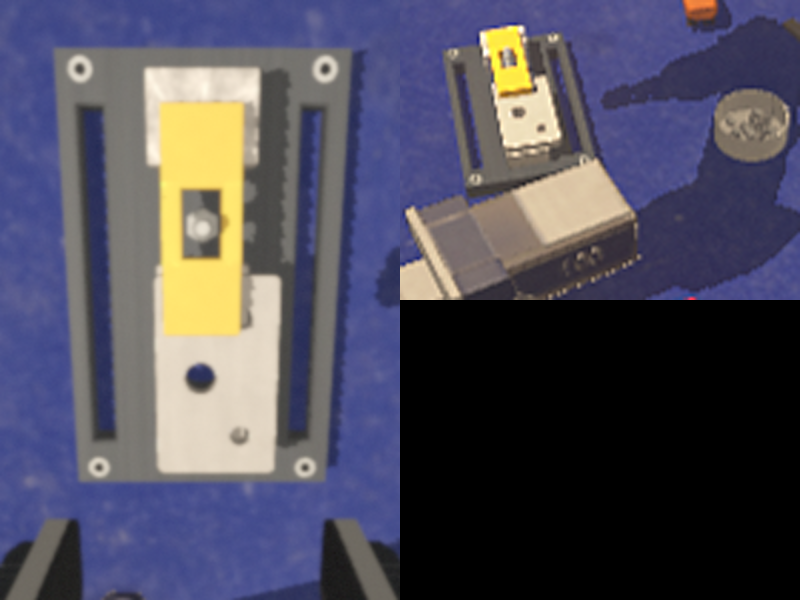

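Finished: strap level with the stud at (202,225) in its slot, one end on the tall block and the other on the plate. The plate's big hole (200,376) is clear and sees through.

```bash
python3 -c "
from rig import r
print(r.close_job())"
```

```text
the job is handed in; nothing more can be done
None
```

The set-up is built and handed in at about 43 s: both low blocks, the drilled plate (its big hole within about 1.5 mm of the round hole), the taller block and the yellow strap are in place as asked, each set down under control, with the tin, spanner, bush and oil can left alone.

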